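Unload the sample tube from the polarimeter

TASK

The reading is finished: swing the cover of the polarimeter's sloping tube chamber up and right over until it stays open by itself, then lift the glass sample tube out, turn it level and lay it in the empty tube rest, both ends coming down together so that the glass sits in both V notches. Do not drop the tube or knock one end down first, leave the cover open for the next sample, and leave the other tube and the things on the bench where they are.

Things in the scene. Friction and masses are not known exactly. Their poses are not given: they have to be found in the camera images.
- polarimeter: grey bench instrument 0.45 m long; its barrel slopes 30 degrees, with a lamp box (165 mm tall) at the low end (its own +y), a round dial housing (128 mm across, up to 320 mm above the bench) and eyepiece at the high end, and the tube chamber between. Fixed; origin under the barrel's middle, chamber_mid lies 190 mm above it
- chamber_mid (a point): fixed: middle of the tube chamber, on its axis. y runs down the slope to the lamp end, x is level and points to the hinge side, z is square to both, 30 degrees from vertical. A half-round trough open along z, 85 mm wide, 42 mm deep, rim at z = 0, between end flanges of 52 mm radius at y = +-121 mm. V saddles at y = +-78 mm carry the tube with its axis on the chamber's
- cover_hinge (a point): fixed: middle of the cover's hinge line, 50 mm along +x from chamber_mid; same axes as chamber_mid; the hinge line runs along its y
- cover_knob (a point): centre of the black ball knob, 18 mm across, on a thin stem 26 mm off the middle of the cover's front side. The cover is the pale half-round upper shell (radius 46 mm, 238 mm long, 0.45 kg). Closed, the knob lies 118 mm along -x and 25 mm along +z from cover_hinge; it goes round the hinge line on a 120 mm circle. The ball can turn between the fingers
- cover (a joint): angle of the cover: 0 closed, growing as the front side rises and swings over to the hinge side (right-handed about cover_hinge's y); stop at 2.25 rad. The hinge runs freely: let go below about 1.1 rad the cover falls shut, well beyond that it falls open to its stop and stays. It counts as open beyond 1.9 rad
- tube_mid (a point): centre of the sample tube in the chamber, on its axis; y runs along it. Glass, 18 mm thick, 220 mm long, 0.13 kg, a steel cap (30 mm across, 14 mm long) at each end, a bulb (25 mm across) 32 to 60 mm along +y; grip it at the centre. It lies down the slope against the lamp-end flange, 21 mm to spare at the high end; it lifts out along the chamber's z once the cover is open
- free_rest_seat (a point): fixed: middle of where the tube's axis must lie in the empty tube rest, 62 mm above the bench; y runs level along the rest, x level across it. The rest is an aluminium plate (75 x 190 mm, 12 mm thick) with two white V-notched uprights (10 mm thick) at y = +-78 mm. The glass goes into both notches, either way round
- spare_tube_mid (a point): centre of the other tube, just like the sample tube, lying in a second, identical rest; leave it there
- beaker: glass beaker, 68 mm across, 90 mm tall, origin under its centre; leave it
- wash_bottle: white wash bottle, 72 mm across, 200 mm tall with its spout, origin under its centre; leave it
- reagent_bottle: brown bottle with white cap, 72 mm across, 150 mm tall, origin under its centre; leave it
- petri_dish: flat glass dish, 80 mm across, 15 mm tall, origin under its centre; leave it
- vial: small glass vial with black cap, 26 mm across, 54 mm tall, origin under its centre; leave it
- salt_jar: white screw-lid jar, 56 mm across, 66 mm tall, origin under its centre; leave it
Not all that is in view belongs to the job. What is shaped like the part that bears free_rest_seat but blue or green is not meant.

How it is judged:
By the outcome, as a careful person would: the job done as asked, in the order asked, and still so for the second after the job is handed in, with the robot touching nothing.
It also fails if it takes over 51 s, if anything falls off the work surface, if the arm or the gripper's body presses on something with over 40 N, if the wrist force passes 120 N, or if a joint passes its speed limit or range.

ROBOT

A 6-joint arm with a two-finger parallel gripper is mounted at the origin on the work surface. World frame = base frame: x ahead of the robot, y to its left, z up, the work surface at z = 0. Lengths are in m, angles in rad, forces in N, time in s.
With the tool pointing down it reaches from about 0.25 to 0.85 m from the base axis. Payload 12.5 kg.
Tool frame: the origin (TCP) lies on the centre line of the jaws, within the pads' length; the fingertips stand 14 mm ahead of it and the grasp point (between the pads) lies 5 mm behind it; y points along the fingers, z is the direction in which the jaws open and shut, and the axes are right-handed (so a half turn about y gives the same grasp; the last joint's range is limited). The gripper opens to 93 mm and grips with 3 to 60 N. Pads are 15 mm wide; open, the fingers measure 128 mm over their backs; the gripper's body (75 mm by 188 mm) begins 65 mm behind the grasp point.
Start: joints at [-1.312, 0.351, 1.652, -0, 1.139, -0.085], TCP at [0.185, -0.518, 0.233] pointing down, gripper open.
Joint ranges: [-2.75, 2.75], [-0.79, 2.1], [0.01, 2.65], [-1.57, 4.71], [0.07, 3.14], [-2.87, 2.87]. Speed limits (rad/s): [2.22, 2.22, 2.79, 3.14, 3.14, 3.14].

INTERFACE

Orientations are given as [roll, pitch, yaw] about the fixed x, y, z axes, in that order (R = Rz(yaw) Ry(pitch) Rx(roll)).
In Python, from bench import r gives the robot as it stands.
- The arm moves only by the tool arm_command, never from a script. Its argument "series" is a list of rows, each an object of numbers: "x", "y", "z": the shift along the tool's x, y, z in cm; "ax", "ay", "az": the turn, a rotation vector about the tool's x, y, z in rad; "hand": the opening, from -1 (shut) to 1 (fully open), so that 0 is half open. A call has exactly 5 rows; each row is the pose to reach, as a shift and turn from the pose commanded when the call began, along the tool's axes at that moment; what a row does not reach only later rows make up. A row lasts 1/10 s, in which the tool goes at most 50 mm and 8.59 degrees, less where a joint would pass 70% of its speed; a pose out of reach is approached as far as the arm can. A call with a gripper value outside its range is refused whole. The fingers move at their own pace and stop on an object; the grip force is fixed at half the most. Time passes only in rows, so rows that repeat a pose let the fingers close, or fill a call up. It gives the time, the measured TCP pose, the force and the opening at its end, in the units of the state.
- r.state(): the state, without advancing time (a new reading comes with each control period).
- r.get_image(name): name is "scene" or "side" or "wrist"; returns the picture (384x512x3 uint8, blue, green, red); there is no depth.
- r.camera_params(name): a dict with "fx", "fy", "cx", "cy" (pixels), "R" (3x3) and "t" (3): a world point X has camera coordinates R X + t; the wrist camera has in their place "T_tool_cam" (4x4, takes a point from camera to tool coordinates, whose origin is the TCP and whose axes are the tool frame's). Camera axes: x right, y down, z forward; pixel columns grow to the right and rows downward; lengths in m; the calibration is good to about 2 mm. The wrist camera is an equidistant fisheye: a pixel r from the principal point sees the ray r / f radians off the axis. A picture is of the moment at which its call begins: read the wrist's pose just before it. camera_params takes no time and is no camera call.
- r.close_job(): hands the job in, once; it reports no verdict.
The state is a dict: "time_s": time; "joints": joint angles; "qd": joint speeds; "joint_efforts": joint torques, N m; "position": TCP position; "orientation": TCP orientation; "contact_force": force on the tool from outside, world axes, zero at the start; "moment": the same for the moment, N m; "gripper_width": finger opening in m.
Only numpy, scipy, OpenCV 4.12 (cv2) and the standard library are available. Lean on these libraries where they do the work, as an engineer would, in place of code of your own. Each camera call takes 0.05 s, during which the arm holds its last target.

## Working session

There is one attempt and no reset: what is moved stays moved. The work goes in short steps, Python scripts to look and compute and a tool call to move; the robot and the scene stay as the last step left them, time stands still between calls to the robot, and variables do not carry over. Pictures are saved under pics/ and viewed, and the job is handed in when it is done.

Besides the shell and the picture viewer there is one more tool, called after "Emit:" as name([rows], argument=value, ...), one row to a line, values as JSON. arm_command: Moves the arm, as the interface text tells. Its arguments: {"type":"object","properties":{"series":{"type":"array"}},"required":["series"]}

```bash
ls; mkdir -p pics
python3 - <<'E'
from bench import r
import cv2,json,numpy as np
print(r.state())
for n in ("scene","side","wrist"):
    im=r.get_image(n); cv2.imwrite(f"pics/{n}0.png",im); p=r.camera_params(n); print(n,{k:np.round(np.array(v),4).tolist() for k,v in p.items()})
E
```

```text
pics
{'time_s': 0.0, 'joints': array([-1.31158935e+00,  3.51209121e-01,  1.65242266e+00,  3.36688853e-05,
        1.13909731e+00, -8.46173751e-02]), 'qd': array([ 0.00054477, -0.00056591, -0.00041062,  0.00085529, -0.00011574,
        0.00198439]), 'joint_efforts': array([ 3.50954215e-04, -4.97318745e+01, -2.85254860e+01,  6.99062040e-02,
        2.56622233e-02, -9.58339388e-05]), 'position': array([ 0.18533829, -0.51748512,  0.23211681]), 'orientation': array([-1.57192612e+00,  1.26502583e-04, -2.79778248e+00]), 'contact_force': array([-0.36794306,  0.47284652,  0.05379822]), 'moment': array([ 0.00538169, -0.04139479,  0.01642558]), 'gripper_width': 0.09308430399606137}
scene {'fx': 355.7348, 'fy': 355.7348, 'cx': 260.7502, 'cy': 184.4672, 'R': [[-0.5263, 0.8502, -0.0146], [0.5839, 0.3488, -0.733], [-0.6181, -0.3943, -0.68]], 't': [0.1696, -0.1863, 1.7556]}
side {'fx': 351.062, 'fy': 351.062, 'cx': 256.8759, 'cy': 190.6403, 'R': [[-0.986, -0.1667, 0.0065], [-0.0944, 0.5252, -0.8457], [0.1376, -0.8345, -0.5336]], 't': [0.4542, 0.1273, 1.448]}
wrist {'fx': 297.3186, 'fy': 297.3186, 'cx': 251.4107, 'cy': 186.8141, 'T_tool_cam': [[-0.0001, 0.9537, 0.3007, -0.0852], [-0.0005, -0.3007, 0.9537, -0.1521], [1.0, -0.0, 0.0005, -0.0004], [0.0, 0.0, 0.0, 1.0]]}
```

View pics/scene0.png

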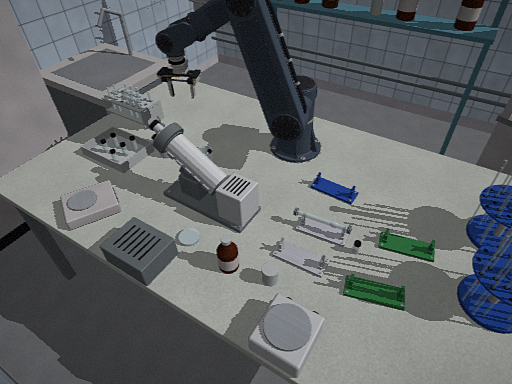

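View pics/side0.png

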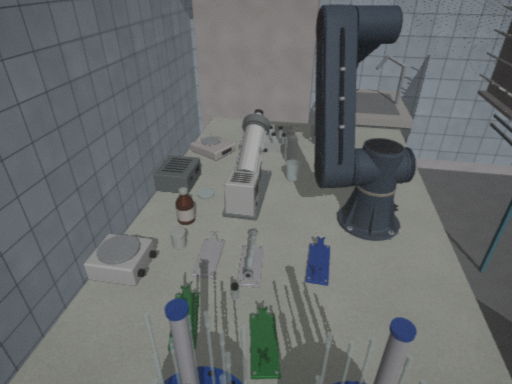

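View pics/wrist0.png

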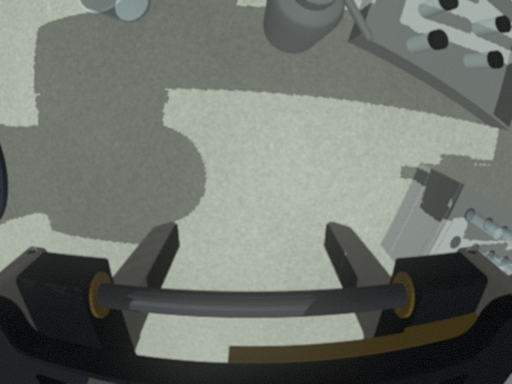

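```bash
cat > h.py <<'E'
import numpy as np,cv2
from bench import r
from scipy.spatial.transform import Rotation as Ro
P={n:r.camera_params(n) for n in("scene","side","wrist")}
def K(n): p=P[n]; return np.array([[p['fx'],0,p['cx']],[0,p['fy'],p['cy']],[0,0,1]])
def proj(n,X):
    p=P[n]; c=np.atleast_2d(X)@np.array(p['R']).T+np.array(p['t']); return np.c_[p['fx']*c[:,0]/c[:,2]+p['cx'],p['fy']*c[:,1]/c[:,2]+p['cy']]
def ray(n,uv):
    p=P[n];R=np.array(p['R']);t=np.array(p['t'])
    d=R.T@np.array([(uv[0]-p['cx'])/p['fx'],(uv[1]-p['cy'])/p['fy'],1]); return -R.T@t,d/np.linalg.norm(d)
def atz(n,uv,z=0):
    o,d=ray(n,uv); return o+d*(z-o[2])/d[2]
def tri(obs):
    A=np.zeros((3,3));b=np.zeros(3)
    for n,uv in obs:
        o,d=ray(n,uv);M=np.eye(3)-np.outer(d,d);A+=M;b+=M@o
    X=np.linalg.solve(A,b); return X,[np.round(proj(n,X)[0]-uv,1) for n,uv in obs]
def tooltf(st):
    return Ro.from_euler('xyz',st['orientation']).as_matrix(),np.array(st['position'])
def wproj(st,X):
    R,p=tooltf(st);T=np.array(P['wrist']['T_tool_cam']);W=np.eye(4);W[:3,:3]=R;W[:3,3]=p
    C=np.linalg.inv(W@T);c=np.atleast_2d(X)@C[:3,:3].T+C[:3,3]
    th=np.arctan2(np.linalg.norm(c[:,:2],axis=1),c[:,2]);n=c[:,:2]/np.linalg.norm(c[:,:2],axis=1,keepdims=True)
    q=P['wrist'];return np.c_[q['cx']+q['fx']*th*n[:,0],q['cy']+q['fy']*th*n[:,1]]
def wray(st,uv):
    R,p=tooltf(st);T=np.array(P['wrist']['T_tool_cam']);q=P['wrist']
    a=(uv[0]-q['cx'])/q['fx'];b=(uv[1]-q['cy'])/q['fy'];th=np.hypot(a,b)
    d=np.array([np.sin(th)*a/th,np.sin(th)*b/th,np.cos(th)]);return p+R@T[:3,3],R@T[:3,:3]@d
def crop(im,u0,v0,u1,v1,s,name,pts=()):
    c=cv2.resize(im[v0:v1,u0:u1],None,fx=s,fy=s,interpolation=cv2.INTER_CUBIC)
    for q in pts: cv2.circle(c,(int((q[0]-u0+.5)*s),int((q[1]-v0+.5)*s)),3,(0,0,255),1)
    cv2.imwrite(name,c)
E
python3 - <<'E'
from h import *
s=cv2.imread('pics/scene0.png');d=cv2.imread('pics/side0.png')
crop(s,140,100,290,210,5,'pics/s_pol.png');crop(d,210,100,310,225,4.8,'pics/d_pol.png')
crop(s,180,170,380,310,4,'pics/s_rest.png');crop(d,150,180,350,330,4,'pics/d_rest.png')
print([atz('scene',u) for u in [(300,257),(323,228),(335,188)]])
print([atz('scene',u) for u in [(165,190),(257,222)]])
E
```

```text
[array([0.57275798, 0.32055378, 0.        ]), array([0.4066486 , 0.33468893, 0.        ]), array([0.17458566, 0.28546939, 0.        ])]
[array([ 0.56268318, -0.33917947,  0.        ]), array([0.51205865, 0.1001483 , 0.        ])]
```

View pics/s_pol.png

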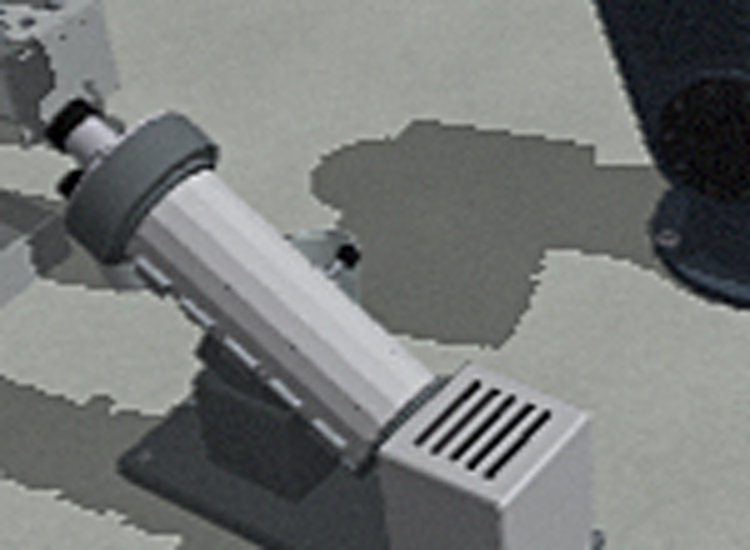

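View pics/d_pol.png

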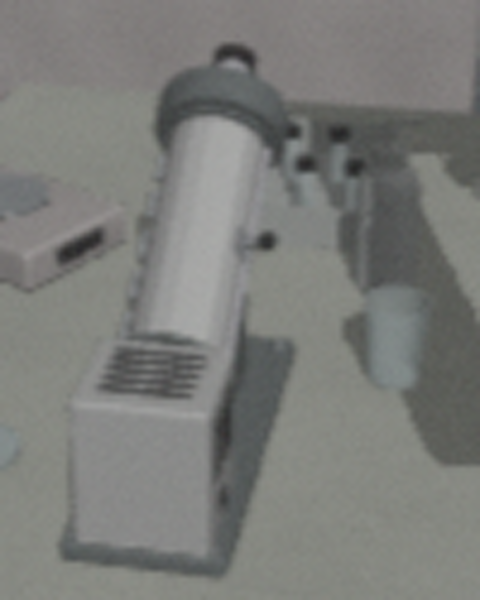

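View pics/s_rest.png

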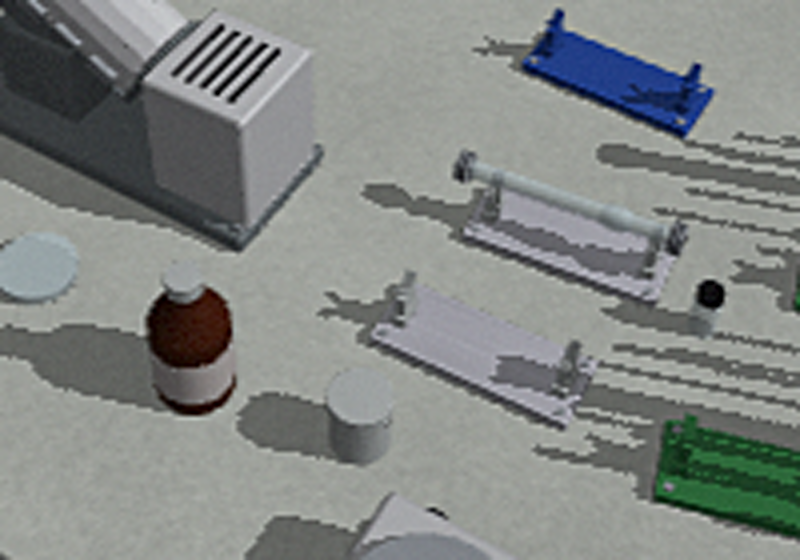

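View pics/d_rest.png

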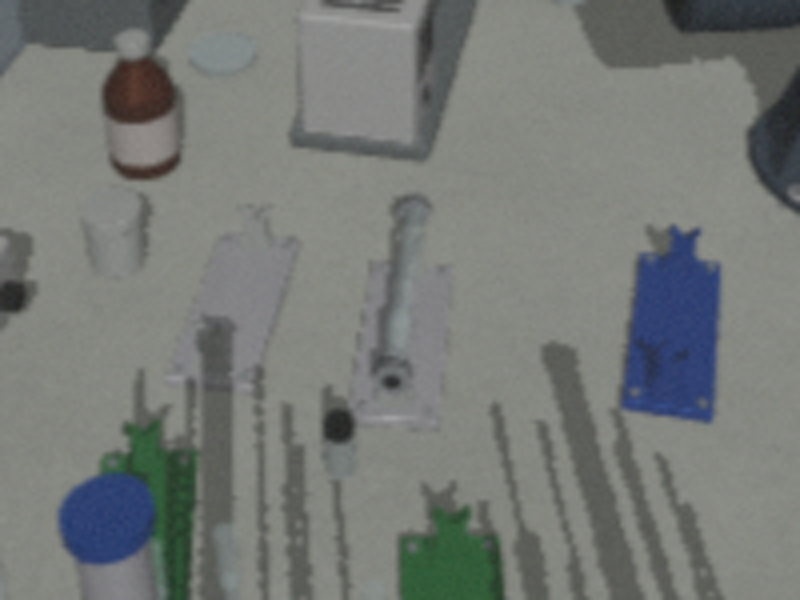

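Run:
```python
from h import *
for n,o in dict(knob=[('scene',(209.3,150.7)),('side',(264.8,149.6))],
 lampL=[('scene',(239.5,200.3)),('side',(224.8,182.8))],
 lampR=[('scene',(257.7,182.6)),('side',(254.4,184.5))],
 eye=[('scene',(155,125)),('side',(258.5,112.5))]).items(): print(n,tri(o))
# base corners on bench
print(atz('scene',(239.5,232)),atz('side',(223.2,214.5)),atz('side',(256,219)))
```

```text
knob (array([ 0.45320799, -0.15159505,  0.21546836]), [array([-0. , -0.2]), array([-0.1,  0.1])])
lampL (array([0.57795571, 0.07249079, 0.16615519]), [array([-0.1, -0.3]), array([-0.2,  0.3])])
lampR (array([0.46222682, 0.07458038, 0.16723606]), [array([-0.4, -1.6]), array([-0.8,  1.3])])
eye (array([ 0.51608529, -0.3540671 ,  0.30465514]), [array([-0.1, -0.8]), array([-0.3,  0.6])])
[0.58948183 0.06960795 0.        ] [5.95380853e-01 5.65304290e-02 1.11022302e-16] [0.45365157 0.06337679 0.        ]
```

```bash
cat >> h.py <<'E'
def go(Xt,Rt,st=None,hand=None):
    st=st or r.state();R,p=tooltf(st)
    d=R.T@(np.array(Xt)-p)*100; w=Ro.from_matrix(R.T@Rt).as_rotvec()
    print('shift cm',np.round(d,2),'|',round(np.linalg.norm(d),1),'rot',np.round(w,3),'|',round(np.degrees(np.linalg.norm(w)),1))
    return d,w
def cham(yaw):
    c,s=np.cos(yaw),np.sin(yaw);Z=np.array([[c,-s,0],[s,c,0],[0,0,1]])
    return Z@Ro.from_euler('x',-30,degrees=True).as_matrix()   # columns x',y',z'
def toolR(y,z):
    y=y/np.linalg.norm(y);z=z-y*(z@y);z/=np.linalg.norm(z);return np.c_[np.cross(y,z),y,z]
E
python3 - <<'E'
from h import *
C=cham(-0.01);print(C.round(3))
mid=np.array([.521,-.164,.190]); 
s=cv2.imread('pics/scene0.png');d=cv2.imread('pics/side0.png')
pts=[mid+C@np.array(q) for q in [(-.068,0,.025),(.05,-.119,0),(.05,.119,0),(-.05,-.119,0),(-.05,.119,0),(0,.119,.046),(0,-.119,.046)]]
crop(s,140,100,290,210,5,'pics/s_ov.png',proj('scene',np.array(pts)))
crop(d,210,100,310,225,4.8,'pics/d_ov.png',proj('side',np.array(pts)))
Rt=toolR(-C[:,2],-C[:,1])
k=pts[0]; print(k)
go(k+C[:,2]*.09,Rt)
print([atz('scene',q) for q in [(228,270),(270,283),(225,232)]])
E
```

```text
[[ 1.     0.009  0.005]
 [-0.01   0.866  0.5  ]
 [ 0.    -0.5    0.866]]
[ 0.4531284  -0.15082064  0.21165064]
shift cm [-39.13  -5.71 -29.73] | 49.5 rot [ 0.519  0.346 -0.093] | 36.1
[array([0.75104068, 0.13120013, 0.        ]), array([0.71928085, 0.28245741, 0.        ]), array([0.61822446, 0.02189415, 0.        ])]
```

View pics/s_ov.png

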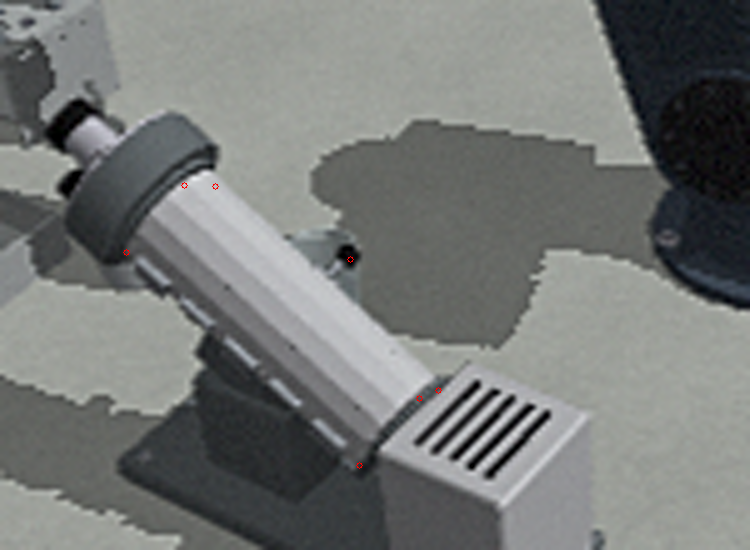

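View pics/d_ov.png

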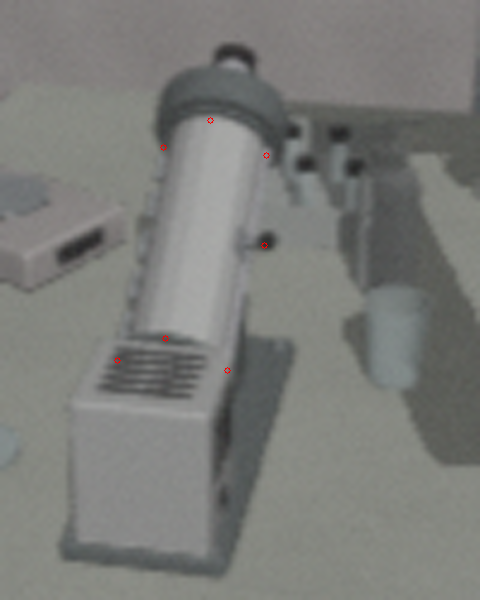

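Emit:
arm_command([
  {"x":0,"y":-5,"z":0,"hand":1},
  {"x":0,"y":-10,"z":0,"hand":1},
  {"x":-2,"y":-15,"z":-1.5,"hand":1},
  {"x":-6,"y":-17,"z":-4.5,"ax":0.07,"ay":0.04,"hand":1},
  {"x":-10,"y":-17,"z":-7.5,"ax":0.18,"ay":0.1,"az":-0.03,"hand":1},
])

```text
schema error: expected keys x, y, z, ax, ay, az, hand
```

```bash
cat > knob.py <<'E'
from h import *
C=cham(-0.01);mid=np.array([.521,-.164,.190])
Rt=toolR(-C[:,2],-C[:,1])
k=np.array([.453,-.151,.2135])
E
python3 - <<'E'
from knob import *
print(r.state()['position'],r.state()['joints'],r.state()['time_s'])
go(k+C[:,2]*.09,Rt)
E
```

```text
[ 0.18533267 -0.51758786  0.23224882] [-1.31163515e+00  3.51093888e-01  1.65224144e+00  5.79551948e-06
  1.13907852e+00 -8.46001061e-02] 0.15
shift cm [-39.12  -5.89 -29.72] | 49.5 rot [ 0.519  0.346 -0.093] | 36.1
```

Emit:
arm_command([
  {"x":0,"y":-5,"z":0,"ax":0,"ay":0,"az":0,"hand":1},
  {"x":0,"y":-10,"z":0,"ax":0,"ay":0,"az":0,"hand":1},
  {"x":-2,"y":-14,"z":-1.5,"ax":0,"ay":0,"az":0,"hand":1},
  {"x":-6,"y":-16,"z":-4.5,"ax":0.07,"ay":0.04,"az":0,"hand":1},
  {"x":-10,"y":-16,"z":-7.5,"ax":0.18,"ay":0.1,"az":-0.03,"hand":1},
])

```text
time_s: 0.65
position: [0.2528, -0.417, 0.3948]
orientation: [-1.383, -0.019, -2.904]
contact_force: [1.5, -0.5, -0.1]
gripper_width: 0.093
```

Run:
```python
from knob import *
print(r.state()['position'],r.state()['joints'],r.state()['time_s'])
go(k+C[:,2]*.09,Rt)
```

```text
[ 0.25276297 -0.41697452  0.39480122] [-1.08702187  0.02095506  1.66845059 -0.06624344  1.27479966  0.25841145] 0.65
shift cm [-27.    4.9 -26.9] | 38.4 rot [ 0.332  0.239 -0.069] | 23.8
```

Emit:
arm_command([
  {"x":-3.5,"y":0,"z":-3.4,"ax":0.05,"ay":0.04,"az":-0.01,"hand":1},
  {"x":-7,"y":0.5,"z":-6.8,"ax":0.11,"ay":0.08,"az":-0.02,"hand":1},
  {"x":-10.5,"y":1,"z":-10.2,"ax":0.17,"ay":0.12,"az":-0.03,"hand":1},
  {"x":-14,"y":1.5,"z":-13.6,"ax":0.22,"ay":0.16,"az":-0.045,"hand":1},
  {"x":-17.5,"y":2,"z":-17,"ax":0.28,"ay":0.2,"az":-0.06,"hand":1},
])

```text
time_s: 1.15
position: [0.3756, -0.2255, 0.3417]
orientation: [-1.114, -0.015, -3.103]
contact_force: [0.5, -0.9, -0.1]
gripper_width: 0.093
```

Run:
```python
from knob import *
print(r.state()['position'],r.state()['joints'],r.state()['time_s'])
go(k+C[:,2]*.09,Rt)
```

```text
[ 0.37556894 -0.22548464  0.34165293] [-0.40310558 -0.03944844  1.90829833 -0.46511555  1.12353802  1.29770972] 1.15
shift cm [ -8.32  -0.74 -12.6 ] | 15.1 rot [ 0.066  0.05  -0.01 ] | 4.8
```

Emit:
arm_command([
  {"x":-3,"y":-0.5,"z":-4.5,"ax":0.03,"ay":0.02,"az":0,"hand":0},
  {"x":-6,"y":-0.5,"z":-9,"ax":0.05,"ay":0.04,"az":0,"hand":0},
  {"x":-8.3,"y":-0.7,"z":-12.6,"ax":0.066,"ay":0.05,"az":-0.01,"hand":0},
  {"x":-8.3,"y":-0.7,"z":-12.6,"ax":0.066,"ay":0.05,"az":-0.01,"hand":0},
  {"x":-8.3,"y":-0.7,"z":-12.6,"ax":0.066,"ay":0.05,"az":-0.01,"hand":0},
])

```text
time_s: 1.65
position: [0.4526, -0.1069, 0.2906]
orientation: [-1.051, -0.004, 3.135]
contact_force: [0.6, -0.7, -0.2]
gripper_width: 0.0576
```

Run:
```python
from knob import *
st=r.state();im=r.get_image('wrist');s=r.get_image('side');c=r.get_image('scene')
print(st['position'],st['orientation'],st['joints'],st['gripper_width'],st['time_s'])
go(k+C[:,2]*.09,Rt)
pts=wproj(st,np.array([k]+[mid+C@np.array(q) for q in [(.05,-.119,0),(.05,.119,0),(-.05,-.119,0),(-.05,.119,0)]]))
print(pts.round(1),wproj(st,st['position']))
crop(im,0,0,512,384,1.5,'pics/w1.png',pts)
crop(s,200,60,340,230,3.5,'pics/d1.png');crop(c,140,30,320,210,3.3,'pics/s1.png')
```

```text
[ 0.45263987 -0.10691454  0.29061138] [-1.05056799 -0.00424325  3.13536326] [-0.04940999  0.14977721  1.85560335 -0.56736172  1.17942534  1.75949647] 0.05764288885905366 1.65
shift cm [-0.14 -0.1  -0.25] | 0.3 rot [0.003 0.001 0.001] | 0.2
[[251.9 195.8]
 [378.9  66.7]
 [124.3  65.4]
 [372.3 169.6]
 [129.8 168.2]] [[252.29698132 247.40902602]]
```

View pics/w1.png

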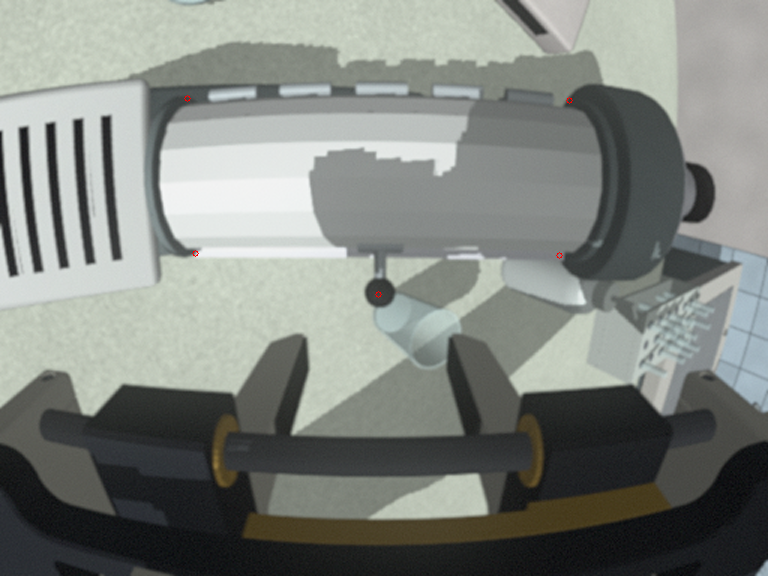

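View pics/d1.png

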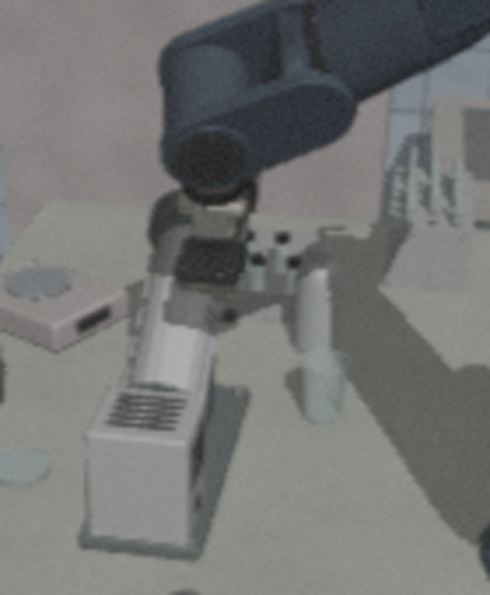

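Run:
```python
from knob import *
st=r.state();R,p=tooltf(st)
print(R.T@(k-p)*1000)
o,d=wray(st,(252.5,193.5)); X=o+d*((k-o)@d); print(X-k, R.T@(X-p)*1000)
print((R.T@Rt).round(4))
```

```text
[-1.48580579 88.98262471 -2.23209097]
[ 0.00132012 -0.0025589   0.00094234] [-2.83020234 89.42871033  0.44602568]
[[ 1.0e+00 -1.4e-03  7.0e-04]
 [ 1.4e-03  1.0e+00 -3.2e-03]
 [-7.0e-04  3.2e-03  1.0e+00]]
```

Emit:
arm_command([
  {"x":-0.25,"y":2.5,"z":-0.17,"ax":0.003,"ay":0,"az":0,"hand":0},
  {"x":-0.25,"y":5,"z":-0.17,"ax":0.003,"ay":0,"az":0,"hand":0},
  {"x":-0.25,"y":7.5,"z":-0.17,"ax":0.003,"ay":0,"az":0,"hand":0},
  {"x":-0.25,"y":9.4,"z":-0.17,"ax":0.003,"ay":0,"az":0,"hand":0},
  {"x":-0.25,"y":9.4,"z":-0.17,"ax":0.003,"ay":0,"az":0,"hand":0},
])

```text
time_s: 2.3
position: [0.4529, -0.1547, 0.2079]
orientation: [-1.048, -0.005, 3.13]
contact_force: [0.1, -0.1, 1.4]
gripper_width: 0.0467
```

Run:
```python
from knob import *
im=r.get_image('wrist');st=r.state()
R,p=tooltf(st);print(R.T@(k-p)*1000,st['contact_force'],st['gripper_width'],wproj(st,k))
crop(im,100,100,400,320,2.6,'pics/w2.png')
```

```text
[ 0.63917512 -5.39867724 -0.49372729] [-0.21441857  0.4460649   0.0610863 ] 0.04629513917827696 [[251.45985887 252.97404166]]
```

View pics/w2.png

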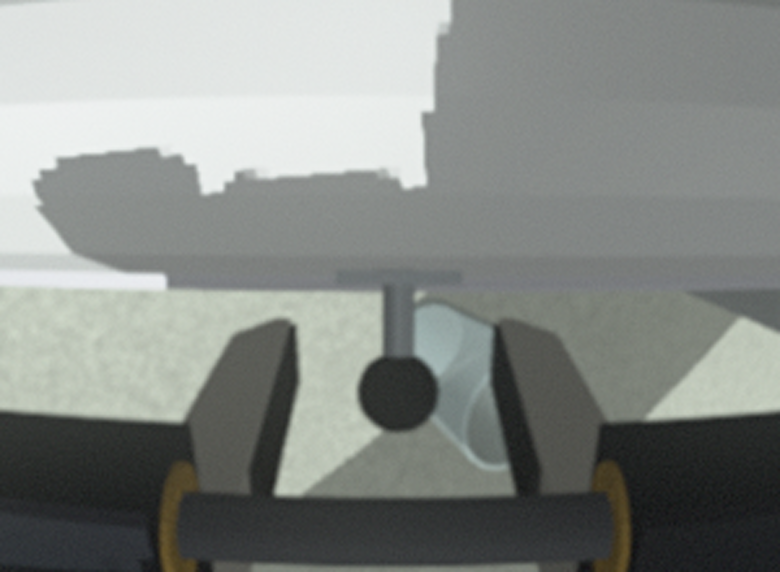

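Emit:
arm_command([
  {"x":0,"y":0,"z":0,"ax":0,"ay":0,"az":0,"hand":-1},
  {"x":0,"y":0,"z":0,"ax":0,"ay":0,"az":0,"hand":-1},
  {"x":0,"y":0,"z":0,"ax":0,"ay":0,"az":0,"hand":-1},
  {"x":0,"y":0,"z":0,"ax":0,"ay":0,"az":0,"hand":-1},
  {"x":0,"y":0,"z":0,"ax":0,"ay":0,"az":0,"hand":-1},
])

```text
time_s: 2.85
position: [0.4546, -0.154, 0.2101]
orientation: [-1.044, -0.002, 3.133]
contact_force: [-1.7, -9.9, 6.7]
gripper_width: 0.0168
```

```bash
cat > arc.py <<'E'
from knob import *
# rows for cover angles th (tool rotation a) relative to pose at th0,a0
def tp(th,a):
    f=np.arctan2(25,118)+th; rel=12.06*np.array([-np.cos(f),0,np.sin(f)])  # chamber axes, cm
    T0=np.array([[-1,0,0],[0,0,-1],[0,-1,0]]).T  # columns tool axes in chamber coords
    Rr=Ro.from_rotvec([0,a,0]).as_matrix()@T0
    # ball sits 0.5cm behind TCP
    return rel+Rr[:,1]*0.5,Rr
def rows(ths,as_,th0,a0):
    p0,R0=tp(th0,a0)
    for t,a in zip(ths,as_):
        p,R=tp(t,a); d=R0.T@(p-p0);w=Ro.from_matrix(R0.T@R).as_rotvec()
        print(round(t,2),np.round(d,2),np.round(w,3))
E
python3 - <<'E'
from arc import *
st=r.state();print(st['position'],st['orientation'],st['contact_force'],st['moment'],st['gripper_width'],st['joints'])
rows([.06,.14,.24,.34,.44],[0]*5,0,0)
E
```

```text
[ 0.45463184 -0.15404409  0.21011123] [-1.04419346e+00 -2.10350761e-03  3.13340147e+00] [-1.65601449 -9.8763162   6.72090839] [-1.78891253  0.32494113 -0.16192281] 0.016785307103208854 [-0.14928104  0.26005199  1.94329483 -0.64880368  0.96835444  1.8137814 ]
0.06 [-0.17 -0.7   0.  ] [0. 0. 0.]
0.14 [-0.46 -1.62  0.  ] [0. 0. 0.]
0.24 [-0.93 -2.73  0.  ] [0. 0. 0.]
0.34 [-1.51 -3.79  0.  ] [0. 0. 0.]
0.44 [-2.19 -4.79  0.  ] [0. 0. 0.]
```

Emit:
arm_command([
  {"x":-0.17,"y":-0.7,"z":0,"ax":0,"ay":0,"az":0,"hand":-1},
  {"x":-0.46,"y":-1.62,"z":0,"ax":0,"ay":0,"az":0,"hand":-1},
  {"x":-0.93,"y":-2.73,"z":0,"ax":0,"ay":0,"az":0,"hand":-1},
  {"x":-1.51,"y":-3.79,"z":0,"ax":0,"ay":0,"az":0,"hand":-1},
  {"x":-2.19,"y":-4.79,"z":0,"ax":0,"ay":0,"az":0,"hand":-1},
])

```text
time_s: 3.35
position: [0.4769, -0.1303, 0.2518]
orientation: [-1.044, -0.002, 3.133]
contact_force: [2.4, -13.9, 2.0]
gripper_width: 0.0164
```

Run:
```python
from arc import *
im=r.get_image('wrist');st=r.state();print(st['position'],st['orientation'],st['contact_force'],st['moment'],st['gripper_width'])
crop(im,0,0,512,384,1.5,'pics/w3.png')
rows([.54,.64,.75,.86,.97],[.03,.06,.09,.12,.15],.44,0)
```

```text
[ 0.4780153  -0.12966131  0.252958  ] [-1.04465939e+00 -3.01877024e-04  3.13311878e+00] [-2.83570478 -7.66244654  6.40296182] [-1.48658263  0.62247742 -0.31127853] 0.016094412760416402
0.54 [-0.76 -0.92  0.  ] [ 0.    0.   -0.03]
0.64 [-1.61 -1.76  0.  ] [ 0.    0.   -0.06]
0.75 [-2.64 -2.59  0.  ] [ 0.    0.   -0.09]
0.86 [-3.75 -3.29  0.  ] [ 0.    0.   -0.12]
0.97 [-4.93 -3.86  0.  ] [ 0.    0.   -0.15]
```

View pics/w3.png

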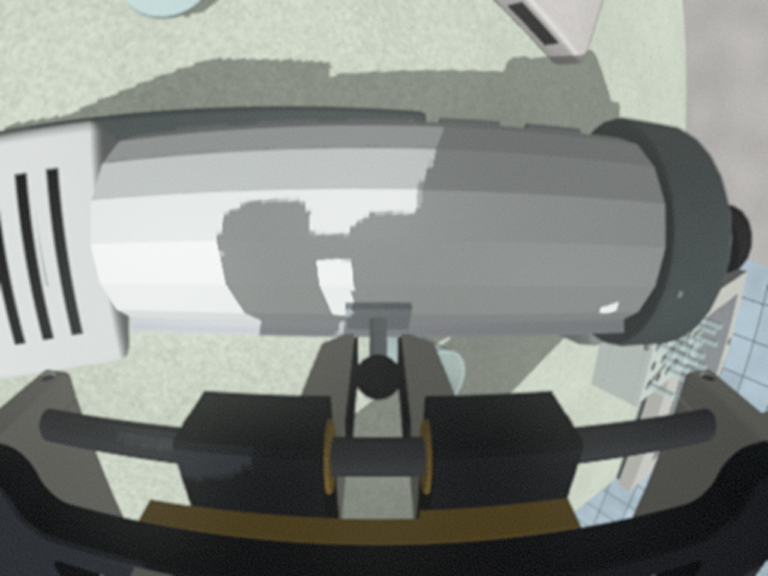

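Emit:
arm_command([
  {"x":-0.76,"y":-0.92,"z":0,"ax":0,"ay":0,"az":-0.03,"hand":-1},
  {"x":-1.61,"y":-1.76,"z":0,"ax":0,"ay":0,"az":-0.06,"hand":-1},
  {"x":-2.64,"y":-2.59,"z":0,"ax":0,"ay":0,"az":-0.09,"hand":-1},
  {"x":-3.75,"y":-3.29,"z":0,"ax":0,"ay":0,"az":-0.12,"hand":-1},
  {"x":-4.93,"y":-3.86,"z":0,"ax":0,"ay":0,"az":-0.15,"hand":-1},
])

```text
time_s: 3.9
position: [0.5266, -0.1117, 0.2851]
orientation: [-1.038, -0.132, 3.056]
contact_force: [0.5, -15.7, 0.7]
gripper_width: 0.0165
```

Run:
```python
from arc import *
st=r.state();print(st['position'],st['orientation'],st['contact_force'],st['moment'],st['gripper_width'],st['joints'])
rows([1.08,1.19,1.3,1.41,1.52],[.18,.21,.24,.27,.3],.97,.15)
```

```text
[ 0.52659309 -0.11172805  0.28513672] [-1.03848402 -0.13244514  3.05630557] [  0.54070723 -15.67504207   0.73672984] [-2.02555251 -0.09127933  0.46425484] 0.01649547326571907 [-0.04849659  0.36987409  1.58763071 -0.53904694  1.36993717  1.73176693]
1.08 [-1.16 -0.62  0.  ] [ 0.    0.   -0.03]
1.19 [-2.37 -1.11  0.  ] [ 0.    0.   -0.06]
1.3 [-3.64 -1.46  0.  ] [ 0.    0.   -0.09]
1.41 [-4.93 -1.67  0.  ] [ 0.    0.   -0.12]
1.52 [-6.24 -1.73  0.  ] [ 0.    0.   -0.15]
```

Emit:
arm_command([
  {"x":-1.16,"y":-0.62,"z":0.05,"ax":0,"ay":0,"az":-0.03,"hand":-1},
  {"x":-2.37,"y":-1.11,"z":0.1,"ax":0,"ay":0,"az":-0.06,"hand":-1},
  {"x":-3.64,"y":-1.46,"z":0.1,"ax":0,"ay":0,"az":-0.09,"hand":-1},
  {"x":-4.93,"y":-1.67,"z":0.1,"ax":0,"ay":0,"az":-0.12,"hand":-1},
  {"x":-6.24,"y":-1.73,"z":0.1,"ax":0,"ay":0,"az":-0.15,"hand":-1},
])

```text
time_s: 4.4
position: [0.591, -0.1089, 0.2918]
orientation: [-1.024, -0.261, 2.978]
contact_force: [-1.7, -8.3, 2.6]
gripper_width: 0.0163
```

Run:
```python
from arc import *
st=r.state();print(st['position'],st['orientation'],st['contact_force'],st['moment'],st['gripper_width'],st['joints'])
rows([1.63,1.74,1.85,1.95,2.05],[.33,.36,.39,.42,.45],1.52,.3)
```

```text
[ 0.59098919 -0.10887673  0.29181993] [-1.02433553 -0.2612607   2.97788405] [-1.69948974 -8.32009084  2.63412736] [-1.2429262   0.29485955  0.4074001 ] 0.01625198984146381 [-0.04435935  0.56344393  1.29032473 -0.51217452  1.6101647   1.6809839 ]
1.63 [-1.31 -0.12  0.  ] [ 0.    0.   -0.03]
1.74 [-2.62 -0.09  0.  ] [ 0.    0.   -0.06]
1.85 [-3.92  0.09  0.  ] [ 0.    0.   -0.09]
1.95 [-5.07  0.37  0.  ] [ 0.    0.   -0.12]
2.05 [-6.19  0.77  0.  ] [ 0.    0.   -0.15]
```

Emit:
arm_command([
  {"x":-1.31,"y":-0.12,"z":0.05,"ax":0,"ay":0,"az":-0.03,"hand":-1},
  {"x":-2.62,"y":-0.09,"z":0.05,"ax":0,"ay":0,"az":-0.06,"hand":-1},
  {"x":-3.92,"y":0.09,"z":0.05,"ax":0,"ay":0,"az":-0.09,"hand":-1},
  {"x":-5.07,"y":0.37,"z":0.05,"ax":0,"ay":0,"az":-0.12,"hand":-1},
  {"x":-6.19,"y":0.77,"z":0.05,"ax":0,"ay":0,"az":-0.15,"hand":-1},
])

```text
time_s: 4.9
position: [0.6481, -0.1224, 0.2698]
orientation: [-0.998, -0.387, 2.895]
contact_force: [2.7, -5.3, 6.0]
gripper_width: 0.0161
```

Run:
```python
from arc import *
im=r.get_image('wrist');c=r.get_image('scene');st=r.state();print(st['position'],st['orientation'],st['contact_force'],st['moment'],st['gripper_width'],st['joints'])
R,p=tooltf(st);b=C.T@(p-.005*R[:,1]-(mid+.05*C[:,0]));print(b, np.arctan2(b[2],-b[0])-.2088)
crop(im,0,0,512,384,1.5,'pics/w4.png');crop(c,130,60,310,240,3.3,'pics/s4.png')
```

```text
[ 0.64835046 -0.12321091  0.26845235] [-0.9973945  -0.38754951  2.89423258] [ 0.99724438 -8.343912    3.82419025] [-1.05393091 -0.00760778  0.74176322] 0.01611212324716934 [-0.067496    0.78192874  0.99877359 -0.51335332  1.81147115  1.6267939 ]
[ 0.07911689 -0.00278513  0.09347137] 2.0644136403136804
```

View pics/w4.png

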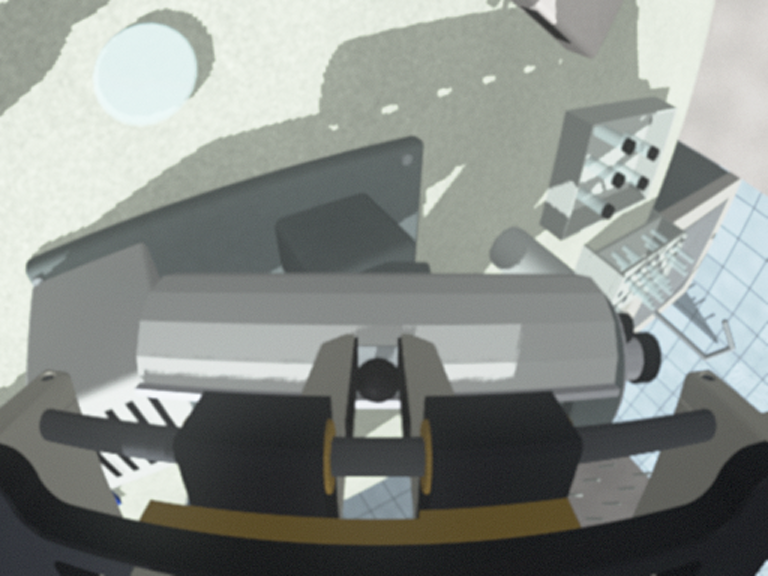

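View pics/s4.png

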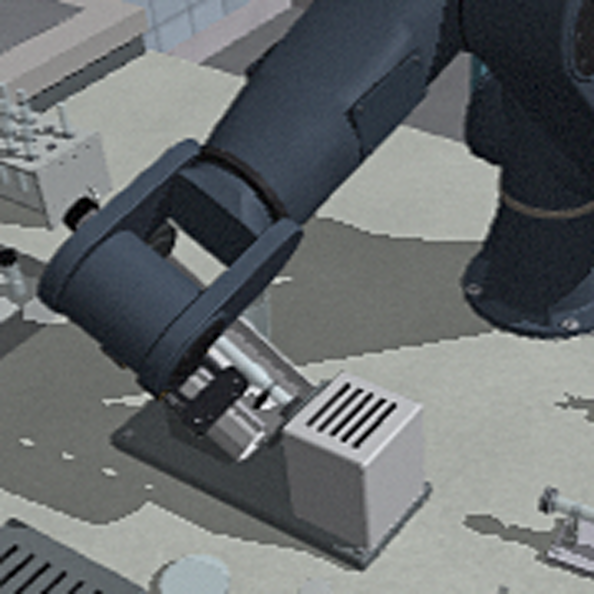

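Emit:
arm_command([
  {"x":0,"y":0,"z":0,"ax":0,"ay":0,"az":0,"hand":0},
  {"x":0,"y":0,"z":0,"ax":0,"ay":0,"az":0,"hand":0},
  {"x":0,"y":0,"z":0,"ax":0,"ay":0,"az":0,"hand":0},
  {"x":0,"y":-3,"z":0,"ax":0,"ay":0,"az":0,"hand":0},
  {"x":1,"y":-7,"z":0,"ax":0,"ay":0,"az":0,"hand":0},
])

```text
time_s: 5.5
position: [0.6687, -0.0882, 0.3259]
orientation: [-1.0, -0.393, 2.895]
contact_force: [0.2, 0.7, 0.8]
gripper_width: 0.0457
```

Run:
```python
from arc import *
im=r.get_image('wrist');st=r.state();print(st['position'],st['orientation'],st['contact_force'],st['gripper_width'],st['joints'])
crop(im,0,0,512,384,1.5,'pics/w5.png')
# hover pose for tube: tool y=-z' tilted, z along ±x'
tm=mid+C[:,1]*.0105
for sg in (1,-1):
  a=np.radians(8); yv=-C[:,2]*np.cos(a)+C[:,0]*np.sin(a)
  Rt=toolR(yv,sg*C[:,0]); go(tm-yv*.14,Rt)
```

```text
[ 0.67040246 -0.0847671   0.3332026 ] [-1.00225184 -0.38333676  2.89813558] [0.26914202 1.01824575 5.72769237] 0.046294562857400974 [-0.01729539  0.79810195  0.81616984 -0.51652963  1.97524637  1.58648932]
shift cm [14.05  9.57 -1.23] | 17.0 rot [ 0.459 -1.521  0.458] | 94.7
shift cm [14.05  9.57 -1.23] | 17.0 rot [-0.458  1.523  0.459] | 94.8
```

View pics/w5.png

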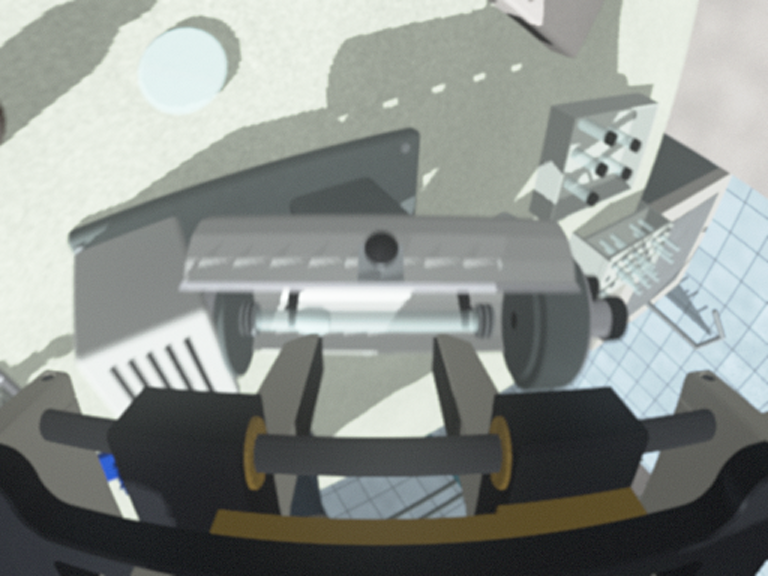

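Emit:
arm_command([
  {"x":1.3,"y":0,"z":-0.1,"ax":0.041,"ay":-0.137,"az":0.041,"hand":-0.3},
  {"x":2.6,"y":0,"z":-0.2,"ax":0.082,"ay":-0.274,"az":0.082,"hand":-0.3},
  {"x":3.8,"y":1,"z":-0.3,"ax":0.123,"ay":-0.41,"az":0.123,"hand":-0.3},
  {"x":5.1,"y":2,"z":-0.4,"ax":0.165,"ay":-0.548,"az":0.165,"hand":-0.3},
  {"x":6.4,"y":3,"z":-0.5,"ax":0.206,"ay":-0.685,"az":0.206,"hand":-0.3},
])

```text
time_s: 6.05
position: [0.5975, -0.0823, 0.3251]
orientation: [-1.155, -0.541, -2.594]
contact_force: [1.4, 0.8, 1.1]
gripper_width: 0.0324
```

```bash
cat >> knob.py <<'E'
tm=mid+C[:,1]*.0105
a=np.radians(8); yv=-C[:,2]*np.cos(a)+C[:,0]*np.sin(a); Rtube=toolR(yv,C[:,0])
E
python3 - <<'E'
from knob import *
print(r.state()['joints'],r.state()['position']); go(tm-yv*.14,Rtube)
E
```

```text
[ 0.04114706  0.51040944  1.32105112 -0.62084288  1.57753268  1.0291249 ] [ 0.59751241 -0.08230387  0.3250648 ]
shift cm [ 6.06  3.6  -6.72] | 9.7 rot [ 0.256 -0.827  0.252] | 51.7
```

Emit:
arm_command([
  {"x":1.0,"y":0,"z":-1.1,"ax":0.042,"ay":-0.137,"az":0.042,"hand":-0.3},
  {"x":2.0,"y":0.5,"z":-2.2,"ax":0.085,"ay":-0.274,"az":0.084,"hand":-0.3},
  {"x":3.0,"y":1,"z":-3.3,"ax":0.127,"ay":-0.41,"az":0.125,"hand":-0.3},
  {"x":4,"y":1.8,"z":-4.4,"ax":0.17,"ay":-0.548,"az":0.167,"hand":-0.3},
  {"x":5,"y":2.7,"z":-5.5,"ax":0.212,"ay":-0.685,"az":0.209,"hand":-0.3},
])

```text
time_s: 6.55
position: [0.5198, -0.083, 0.3107]
orientation: [-1.387, -0.544, -1.753]
contact_force: [0.7, -0.3, 0.5]
gripper_width: 0.0325
```

Run:
```python
from knob import *
print(r.state()['joints'],r.state()['position']); go(tm-yv*.12,Rtube)
```

```text
[ 0.02221614  0.22136067  1.73326235 -0.61866521  1.17475219  0.39434382] [ 0.51976282 -0.08299232  0.31067912]
shift cm [ 0.08  2.46 -1.71] | 3.0 rot [ 0.043 -0.143  0.044] | 8.9
```

Emit:
arm_command([
  {"x":0.05,"y":1.2,"z":-0.8,"ax":0.02,"ay":-0.07,"az":0.022,"hand":-0.3},
  {"x":0.08,"y":2.46,"z":-1.71,"ax":0.043,"ay":-0.143,"az":0.044,"hand":-0.3},
  {"x":0.08,"y":2.46,"z":-1.71,"ax":0.043,"ay":-0.143,"az":0.044,"hand":-0.3},
  {"x":0.08,"y":2.46,"z":-1.71,"ax":0.043,"ay":-0.143,"az":0.044,"hand":-0.3},
  {"x":0.08,"y":2.46,"z":-1.71,"ax":0.043,"ay":-0.143,"az":0.044,"hand":-0.3},
])

```text
time_s: 7.05
position: [0.5065, -0.0955, 0.2884]
orientation: [-1.429, -0.524, -1.59]
contact_force: [0.5, -0.5, 0.5]
gripper_width: 0.0325
```

Run:
```python
from knob import *
st=r.state();im=r.get_image('wrist');s=r.get_image('side');c=r.get_image('scene')
print(st['joints'],st['position'],st['qd'].max()); go(tm-yv*.12,Rtube,st);go(tm-yv*.12,Rtube)
pts=wproj(st,[tm,tm+C[:,1]*.11,tm-C[:,1]*.11,tm+C[:,1]*.046])
print(pts)
crop(im,0,0,512,384,1.5,'pics/w6.png',pts)
crop(c,140,60,300,220,3.7,'pics/s6.png',proj('scene',np.array([tm,tm+C[:,1]*.11,tm-C[:,1]*.11])))
crop(s,200,80,300,205,4.8,'pics/d6.png',proj('side',np.array([tm,tm+C[:,1]*.11,tm-C[:,1]*.11])))
```

```text
[-0.0227772   0.18956457  1.82045037 -0.60561143  1.05396971  0.24384399] [ 0.50647993 -0.09549804  0.28838603] 0.00595363318900486
shift cm [-0.05  0.03 -0.16] | 0.2 rot [ 0.002 -0.008  0.002] | 0.5
shift cm [-0.03 -0.   -0.13] | 0.1 rot [ 0.003 -0.006  0.001] | 0.4
[[249.17731993 184.89532652]
 [248.05684864  67.78246815]
 [250.25402878 279.73977745]
 [248.69331959 137.24493325]]
```

View pics/w6.png

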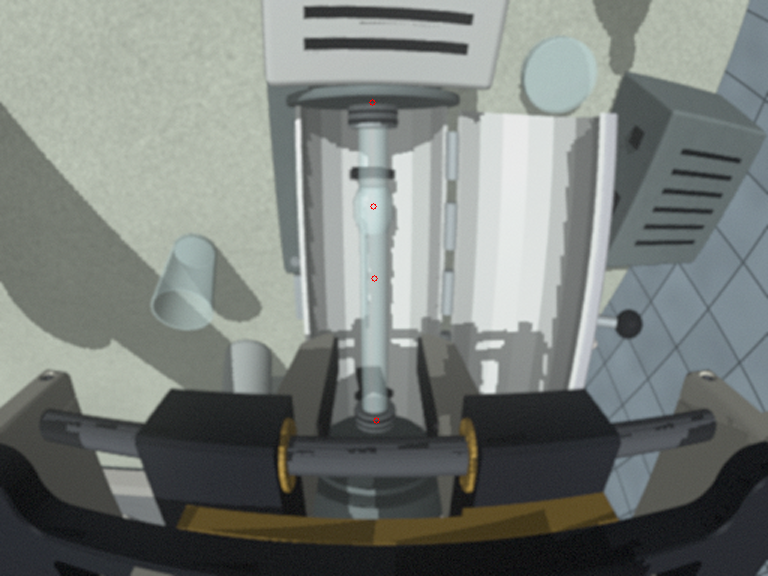

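View pics/s6.png

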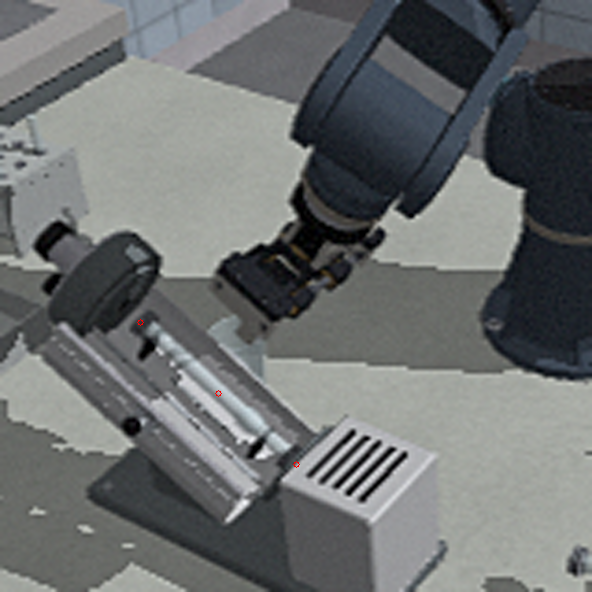

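View pics/d6.png

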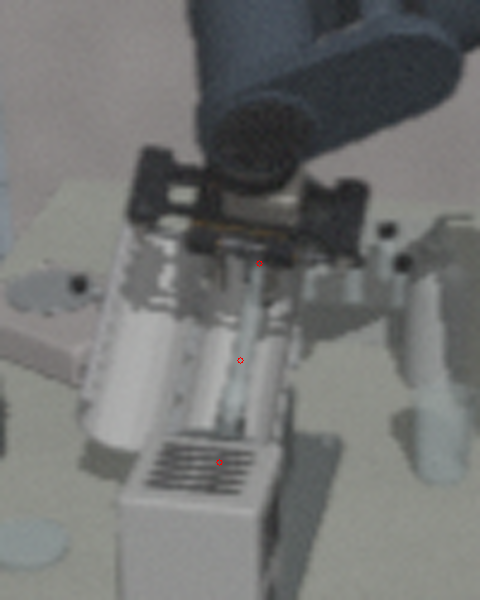

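Emit:
arm_command([
  {"x":-0.03,"y":3.5,"z":-0.13,"ax":0.003,"ay":-0.006,"az":0.001,"hand":-0.4},
  {"x":-0.03,"y":7,"z":-0.13,"ax":0.003,"ay":-0.006,"az":0.001,"hand":-0.4},
  {"x":-0.03,"y":10,"z":-0.13,"ax":0.003,"ay":-0.006,"az":0.001,"hand":-0.4},
  {"x":-0.03,"y":12.2,"z":-0.13,"ax":0.003,"ay":-0.006,"az":0.001,"hand":-0.4},
  {"x":-0.03,"y":12.2,"z":-0.13,"ax":0.003,"ay":-0.006,"az":0.001,"hand":-0.4},
])

```text
time_s: 7.7
position: [0.5198, -0.157, 0.1807]
orientation: [-1.436, -0.523, -1.58]
contact_force: [-0.6, 0.3, 0.4]
gripper_width: 0.0278
```

Run:
```python
from knob import *
im=r.get_image('wrist');st=r.state()
print(st['joints'],st['position'],st['contact_force'],st['gripper_width']); go(tm+yv*.003,Rtube)
pts=wproj(st,[tm,tm+C[:,1]*.032,tm+C[:,1]*.06])
crop(im,100,0,400,330,1.8,'pics/w7.png',pts)
```

```text
[-0.14847349  0.35511475  1.89677704 -0.71998037  0.79709683  0.31551984] [ 0.5203318  -0.15650505  0.18224061] [-0.56320707  0.44770064  0.38569777] 0.02774110258948231
shift cm [-0.01  0.02  0.12] | 0.1 rot [0.002 0.    0.   ] | 0.1
```

View pics/w7.png

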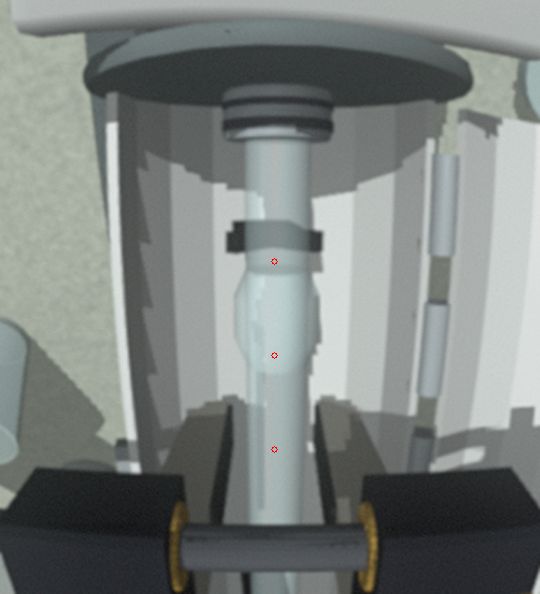

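Emit:
arm_command([
  {"x":0,"y":0,"z":0.1,"ax":0,"ay":0,"az":0,"hand":-0.6},
  {"x":0,"y":0,"z":0.1,"ax":0,"ay":0,"az":0,"hand":-1},
  {"x":0,"y":0,"z":0.1,"ax":0,"ay":0,"az":0,"hand":-1},
  {"x":0,"y":0,"z":0.1,"ax":0,"ay":0,"az":0,"hand":-1},
  {"x":0,"y":0,"z":0.1,"ax":0,"ay":0,"az":0,"hand":-1},
])

```text
time_s: 8.25
position: [0.5204, -0.156, 0.1839]
orientation: [-1.433, -0.525, -1.581]
contact_force: [-9.2, 0.3, 3.9]
gripper_width: 0.0171
```

Run:
```python
from knob import *
st=r.state();R,p=tooltf(st);print(st['joints'],p,st['contact_force'],st['gripper_width'])
print('z prime in tool',R.T@C[:,2], (C.T@(p-mid)).round(4))
```

```text
[-0.14689085  0.35281447  1.89556638 -0.71890476  0.80085512  0.31464457] [ 0.52039227 -0.15595946  0.18386148] [-9.20063659  0.26235042  3.94851952] 0.017133378209268007
z prime in tool [ 0.00101865 -0.99054499  0.13718451] [-0.0007  0.01   -0.0013]
```

Emit:
arm_command([
  {"x":0.1,"y":-0.5,"z":0.05,"ax":0,"ay":0,"az":0,"hand":-1},
  {"x":0.3,"y":-1.2,"z":0.1,"ax":0,"ay":0,"az":0,"hand":-1},
  {"x":0.3,"y":-2.2,"z":0.3,"ax":0,"ay":0,"az":0,"hand":-1},
  {"x":0.3,"y":-3.7,"z":0.5,"ax":0,"ay":0,"az":0,"hand":-1},
  {"x":0.3,"y":-5.5,"z":0.75,"ax":0,"ay":0,"az":0,"hand":-1},
])

```text
time_s: 8.75
position: [0.5217, -0.1305, 0.2338]
orientation: [-1.431, -0.524, -1.581]
contact_force: [0.2, 0.3, -1.6]
gripper_width: 0.0172
```

Run:
```python
from knob import *
im=r.get_image('wrist');st=r.state();R,p=tooltf(st);print(p,st['contact_force'],st['moment'],st['gripper_width'],(C.T@(p-mid)).round(4))
crop(im,0,0,512,384,1.5,'pics/w8.png')
```

```text
[ 0.5228073  -0.12958652  0.23642136] [1.47535602 0.9490799  2.0621683 ] [ 0.23567343 -0.08675119  0.02867074] 0.017039884377434488 [0.0015 0.0066 0.0574]
```

View pics/w8.png

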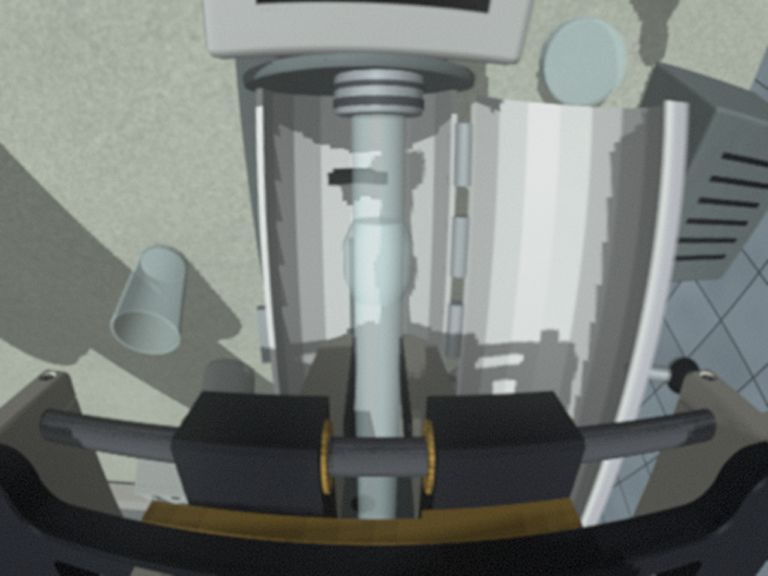

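Emit:
arm_command([
  {"x":0,"y":-2.5,"z":0.2,"ax":0,"ay":0,"az":0,"hand":-1},
  {"x":0,"y":-5,"z":0.4,"ax":0,"ay":0,"az":0,"hand":-1},
  {"x":0,"y":-7.5,"z":0.5,"ax":0,"ay":0,"az":0,"hand":-1},
  {"x":0,"y":-10,"z":0.5,"ax":0,"ay":0,"az":0,"hand":-1},
  {"x":0,"y":-12,"z":0.5,"ax":0,"ay":0,"az":0,"hand":-1},
])

```text
time_s: 9.3
position: [0.5104, -0.0703, 0.3377]
orientation: [-1.429, -0.523, -1.581]
contact_force: [0.2, 0.1, -1.9]
gripper_width: 0.0169
```

Run:
```python
from knob import *
s=cv2.imread('pics/scene0.png');d=cv2.imread('pics/side0.png')
crop(s,262,230,342,285,9,'pics/s_r.png');crop(d,185,225,235,285,10,'pics/d_r.png')
L=atz('scene',(272.8,253.3),.012);B=atz('scene',(320.3,275),.012);Rr=atz('scene',(328.3,260.8),.012)
print(L,B,Rr,np.linalg.norm(L-B),np.linalg.norm(B-Rr))
print([atz('side',q,.012) for q in [(204.5,240),(224,240),(192.5,274.5),(211.5,276)]])
print(r.state()['position'],r.state()['contact_force'])
```

```text
[0.61686373 0.23334334 0.012     ] [0.6108697  0.41626143 0.012     ] [0.54388662 0.41596436 0.012     ] 0.18301627193287243 0.06698373398127146
[array([0.62005662, 0.24292128, 0.012     ]), array([0.54768998, 0.23011397, 0.012     ]), array([0.60809041, 0.42043688, 0.012     ]), array([0.54369082, 0.41602318, 0.012     ])]
[ 0.51040255 -0.07034816  0.33774069] [ 0.18502914  0.14498359 -1.91395482]
```

View pics/s_r.png

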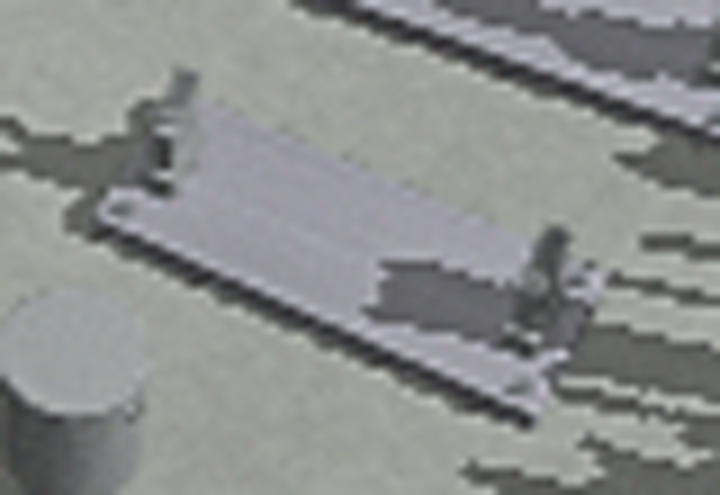

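View pics/d_r.png

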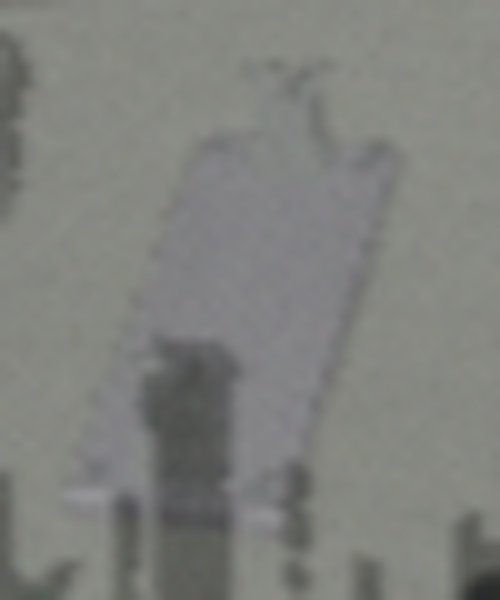

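```bash
cat >> knob.py <<'E'
def rest(c,yaw,h):
    x=np.array([np.cos(yaw),np.sin(yaw),0]); return np.array([c[0],c[1],h]),toolR(np.array([0,0,-1.]),x)
E
python3 - <<'E'
from knob import *
st=r.state();R,p=tooltf(st)
X,Rt=rest((.58,.326),.04,.25);go(X,Rt)
X,Rt=rest((.53,.1),.02,.31);go(X,Rt)
E
```

```text
shift cm [-38.77 -11.2    8.22] | 41.2 rot [-0.125 -0.012  0.526] | 31.0
shift cm [-16.16  -5.81   2.63] | 17.4 rot [-0.13   0.008  0.525] | 31.0
```

Emit:
arm_command([
  {"x":-2.2,"y":-0.8,"z":0.35,"ax":-0.02,"ay":0,"az":0.07,"hand":-1},
  {"x":-5.5,"y":-2,"z":0.9,"ax":-0.04,"ay":0,"az":0.18,"hand":-1},
  {"x":-9,"y":-3.2,"z":1.5,"ax":-0.07,"ay":0,"az":0.3,"hand":-1},
  {"x":-12.5,"y":-4.5,"z":2.1,"ax":-0.1,"ay":0.005,"az":0.42,"hand":-1},
  {"x":-16.2,"y":-5.8,"z":2.6,"ax":-0.13,"ay":0.008,"az":0.525,"hand":-1},
])

```text
time_s: 9.8
position: [0.5303, 0.101, 0.3088]
orientation: [-1.571, 0.005, -1.552]
contact_force: [-0.7, 0.4, -2.3]
gripper_width: 0.0167
```

Run:
```python
from knob import *
print(r.state()['joints'],r.state()['position'],r.state()['contact_force'])
X,Rt=rest((.58,.326),.04,.24);go(X,Rt)
```

```text
[0.09950268 0.2634163  1.57941182 0.00528378 1.29867408 0.07879535] [0.53026136 0.10101639 0.30880211] [-0.74476267  0.39695563 -2.27845732]
shift cm [-22.36   6.99   5.41] | 24.0 rot [ 0.    -0.021 -0.005] | 1.2
```

Emit:
arm_command([
  {"x":-4.5,"y":1,"z":1.1,"ax":0,"ay":-0.004,"az":0,"hand":-1},
  {"x":-9,"y":2.5,"z":2.2,"ax":0,"ay":-0.008,"az":-0.002,"hand":-1},
  {"x":-13.5,"y":4,"z":3.3,"ax":0,"ay":-0.012,"az":-0.003,"hand":-1},
  {"x":-18,"y":5.5,"z":4.4,"ax":0,"ay":-0.016,"az":-0.004,"hand":-1},
  {"x":-21.5,"y":7,"z":5.2,"ax":0,"ay":-0.021,"az":-0.005,"hand":-1},
])

```text
time_s: 10.3
position: [0.5776, 0.3182, 0.2374]
orientation: [-1.571, -0.004, -1.529]
contact_force: [1.2, -1.0, -1.0]
gripper_width: 0.017
```

Run:
```python
from knob import *
r.get_image('side');st=r.state();im=r.get_image('wrist');s=r.get_image('side');c=r.get_image('scene')
R,p=tooltf(st);print(p,st['orientation'],st['contact_force'],st['joints'],st['time_s'])
X,Rt=rest((.58,.326),.04,.24);go(X,Rt,st)
def pl(cx,cy,yaw):
    u=np.array([np.cos(yaw),np.sin(yaw),0]);v=np.array([-u[1],u[0],0]);o=np.array([cx,cy,0])
    P=[o+a*.0375*u+b*.095*v+[0,0,.012] for a in(-1,1) for b in(-1,1)]+[o+b*.078*v+[0,0,.062] for b in(-1,1)]
    return np.array(P)
q=pl(.58,.326,.04);print(wproj(st,q).round(1))
crop(im,0,0,512,384,1.5,'pics/w9.png',wproj(st,q));crop(c,230,180,370,300,5,'pics/s9.png',proj('scene',q));crop(s,170,170,270,300,4.5,'pics/d9.png',proj('side',q))
np.save('st9.npy',st,allow_pickle=True);cv2.imwrite('pics/w9raw.png',im)
```

```text
[0.57683944 0.32172767 0.23422547] [-1.57435547 -0.00433101 -1.52680912] [-3.70674456  1.62261467 -3.6439753 ] [ 0.43935815  0.55519434  1.33231991 -0.00275906  1.25903218  0.39623146] 10.35
shift cm [-0.41 -0.58  0.33] | 0.8 rot [0.004 0.004 0.004] | 0.4
[[226.5 225.4]
 [224.   83.9]
 [280.4 225.6]
 [284.6  84.3]
 [253.7 230.5]
 [254.6  97.7]]
```

View pics/w9.png

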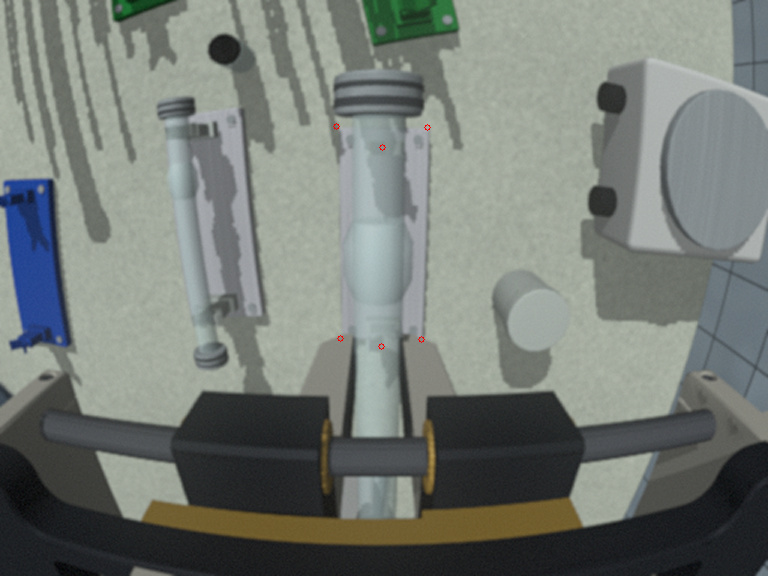

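View pics/s9.png

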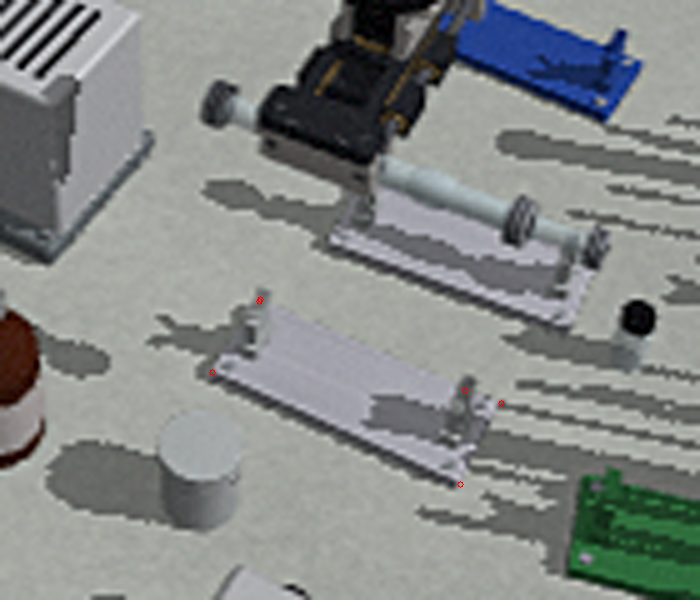

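View pics/d9.png

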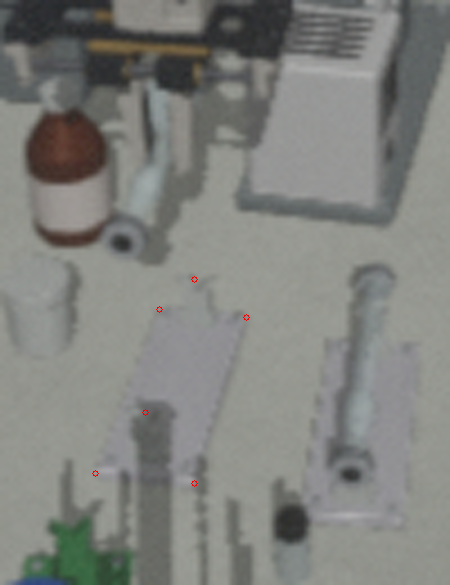

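Run:
```python
from knob import *
im=cv2.imread('pics/w9raw.png')
crop(im,205,65,305,240,3.4,'pics/w9z.png')
```

```text
(no output)
```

View pics/w9z.png

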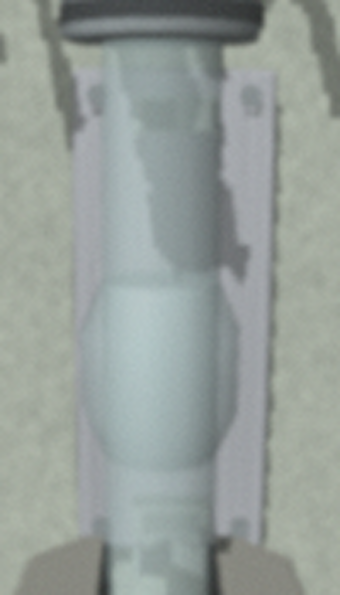

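Run:
```python
from knob import *
st=np.load('st9.npy',allow_pickle=True).item()
s2=r.state();R,p=tooltf(st)
print(s2['position'],s2['orientation'])
c=r.get_image('scene');st=r.state();R,p=tooltf(st)
g=p-.002*R[:,1]
q=np.array([g-R[:,0]*.103,g,g+R[:,0]*.103])
crop(c,260,170,360,240,7.5,'pics/s10.png',proj('scene',q)); print(proj('scene',q))
im=cv2.imread('pics/w9raw.png')
```

```text
[0.57727623 0.31587542 0.23750788] [-1.57249391 -0.00533222 -1.52919017]
[[333.5893141  223.7877335 ]
 [302.39782384 211.61903093]
 [273.25133583 200.24814289]]
```

View pics/s10.png

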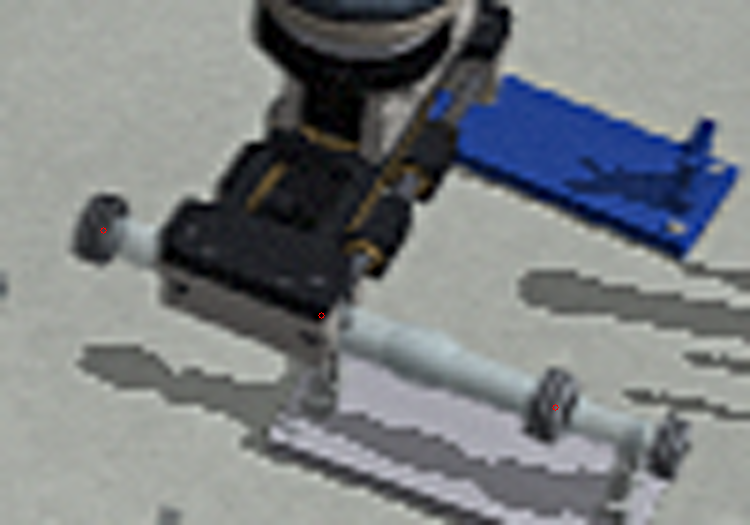

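Run:
```python
from knob import *
st=r.state();print(st['position'],np.abs(st['qd']).max())
X,Rt=rest((.5812,.326),.042,.09);go(X,Rt)
```

```text
[0.57752475 0.31513323 0.23822964] 0.018576129507754415
shift cm [-1.14 14.82  0.42] | 14.9 rot [ 0.001 -0.001  0.005] | 0.3
```

Emit:
arm_command([
  {"x":-1.1,"y":3,"z":0.4,"ax":0,"ay":0,"az":0.003,"hand":-1},
  {"x":-1.1,"y":6.5,"z":0.4,"ax":0,"ay":0,"az":0.004,"hand":-1},
  {"x":-1.1,"y":10,"z":0.4,"ax":0,"ay":0,"az":0.005,"hand":-1},
  {"x":-1.1,"y":13,"z":0.4,"ax":0,"ay":0,"az":0.005,"hand":-1},
  {"x":-1.1,"y":14.4,"z":0.4,"ax":0,"ay":0,"az":0.005,"hand":-1},
])

```text
time_s: 11.05
position: [0.5805, 0.3242, 0.0922]
orientation: [-1.574, -0.001, -1.532]
contact_force: [0.4, -0.0, -1.2]
gripper_width: 0.0174
```

Emit:
arm_command([
  {"x":0,"y":0,"z":0,"ax":0,"ay":0,"az":0,"hand":-1},
  {"x":0,"y":0,"z":0,"ax":0,"ay":0,"az":0,"hand":-1},
  {"x":0,"y":0,"z":0,"ax":0,"ay":0,"az":0,"hand":-1},
  {"x":0,"y":0,"z":0,"ax":0,"ay":0,"az":0,"hand":-1},
  {"x":0,"y":0,"z":0,"ax":0,"ay":0,"az":0,"hand":-1},
])

```text
time_s: 11.55
position: [0.5813, 0.326, 0.0947]
orientation: [-1.571, 0.001, -1.531]
contact_force: [-0.2, 0.2, -1.6]
gripper_width: 0.0169
```

Run:
```python
from knob import *
st=r.state();im=r.get_image('wrist');c=r.get_image('scene');d=r.get_image('side')
R,p=tooltf(st);print(p,st['orientation'],st['contact_force'],st['moment'],np.abs(st['qd']).max(),st['time_s'])
X,Rt=rest((.5812,.326),.042,.09);go(X,Rt)
g=p-.002*R[:,1]
q=np.array([g-R[:,0]*.103,g,g+R[:,0]*.103])
crop(im,150,0,350,310,1.9,'pics/w11.png');crop(c,250,200,350,280,7.5,'pics/s11.png',proj('scene',q)); crop(d,170,180,270,290,5.4,'pics/d11.png',proj('side',q))
```

```text
[0.58127446 0.32598515 0.0947136 ] [-1.57075360e+00  6.24852810e-04 -1.53059648e+00] [-0.22839842  0.18634    -1.64720121] [-0.0651606  -0.0365463   0.01905375] 0.008025070313034384 11.55
shift cm [-0.01  0.41  0.02] | 0.4 rot [ 0.001 -0.002 -0.   ] | 0.1
```

View pics/w11.png

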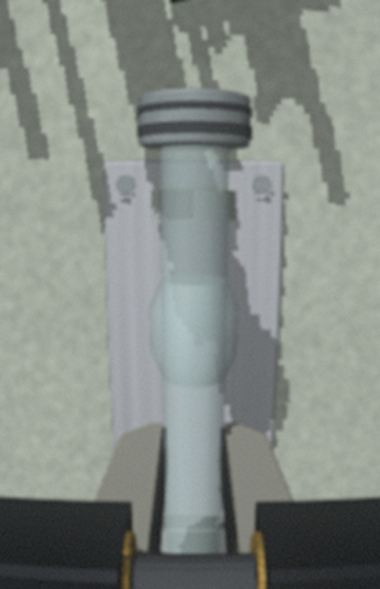

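View pics/s11.png

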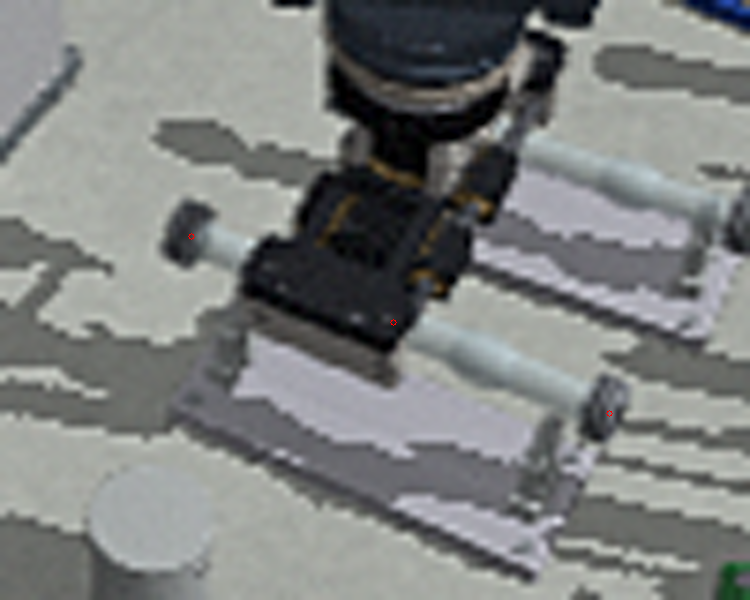

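View pics/d11.png

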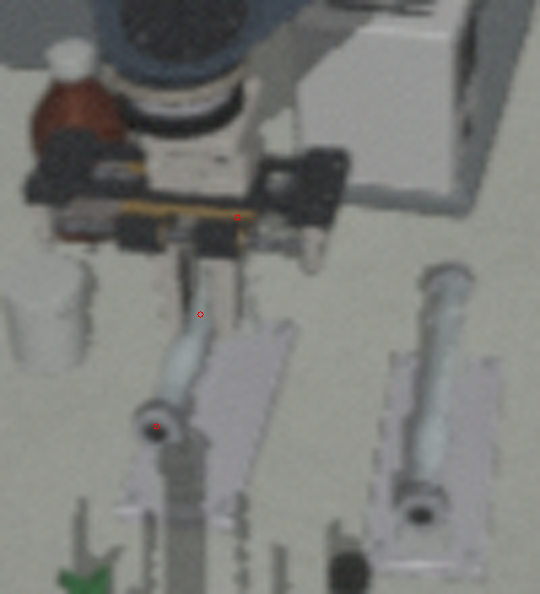

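Emit:
arm_command([
  {"x":0,"y":0.8,"z":0,"ax":0.001,"ay":-0.002,"az":0,"hand":-1},
  {"x":0,"y":1.6,"z":0,"ax":0.001,"ay":-0.002,"az":0,"hand":-1},
  {"x":0,"y":2.3,"z":0,"ax":0.001,"ay":-0.002,"az":0,"hand":-1},
  {"x":0,"y":2.7,"z":0,"ax":0.001,"ay":-0.002,"az":0,"hand":-1},
  {"x":0,"y":2.9,"z":0,"ax":0.001,"ay":-0.002,"az":0,"hand":-1},
])

```text
time_s: 12.2
position: [0.5807, 0.3257, 0.064]
orientation: [-1.572, -0.0, -1.529]
contact_force: [-0.0, 0.8, -0.6]
gripper_width: 0.0171
```

Emit:
arm_command([
  {"x":0,"y":0,"z":0,"ax":0,"ay":0,"az":0,"hand":-1},
  {"x":0,"y":0,"z":0,"ax":0,"ay":0,"az":0,"hand":-1},
  {"x":0,"y":0,"z":0,"ax":0,"ay":0,"az":0,"hand":-1},
  {"x":0,"y":0.05,"z":0,"ax":0,"ay":0,"az":0,"hand":-1},
  {"x":0,"y":0.1,"z":0,"ax":0,"ay":0,"az":0,"hand":-1},
])

```text
time_s: 12.7
position: [0.581, 0.3258, 0.0639]
orientation: [-1.571, 0.0, -1.529]
contact_force: [0.3, -0.2, -1.3]
gripper_width: 0.0171
```

Run:
```python
from knob import *
c=r.get_image('scene');st=r.state()
R,p=tooltf(st);print(p,st['orientation'],st['contact_force'],st['moment'])
crop(c,250,200,350,280,7.5,'pics/s12.png')
```

```text
[0.58088769 0.32581002 0.06373728] [-1.57100983e+00  1.45036839e-04 -1.52869868e+00] [-0.41895847 -0.27266139 -1.82879819] [-0.07873875 -0.05736927 -0.02795907]
```

View pics/s12.png

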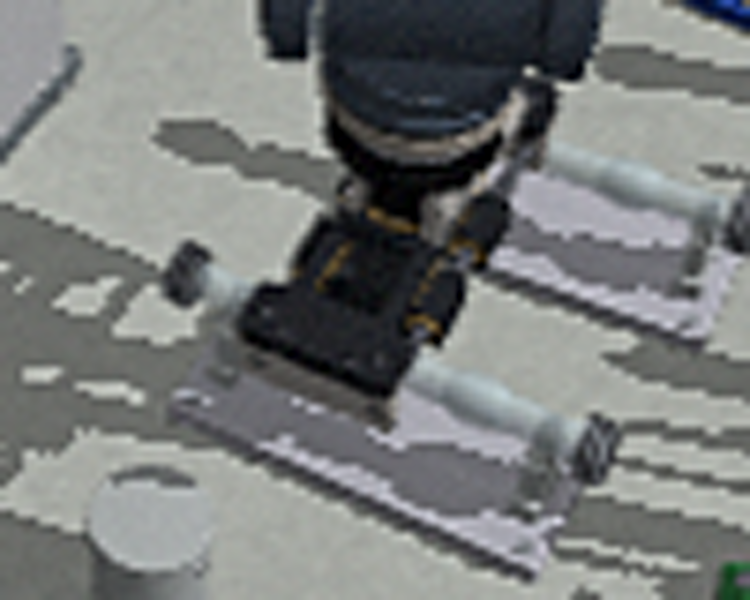

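Emit:
arm_command([
  {"x":0,"y":0.05,"z":0,"ax":0,"ay":0,"az":0,"hand":-1},
  {"x":0,"y":0.1,"z":0,"ax":0,"ay":0,"az":0,"hand":-1},
  {"x":0,"y":0.15,"z":0,"ax":0,"ay":0,"az":0,"hand":-1},
  {"x":0,"y":0.15,"z":0,"ax":0,"ay":0,"az":0,"hand":-1},
  {"x":0,"y":0.15,"z":0,"ax":0,"ay":0,"az":0,"hand":-1},
])

```text
time_s: 13.25
position: [0.581, 0.3258, 0.0623]
orientation: [-1.571, 0.0, -1.529]
contact_force: [1.4, 0.1, 0.0]
gripper_width: 0.0171
```

Run:
```python
from knob import *
st=r.state();print(st['position'],st['contact_force'],st['moment'])
```

```text
[0.58103115 0.32583529 0.06233057] [1.38715037 0.0830666  0.04679818] [-0.0294225  -0.21327466 -0.00299332]
```

Emit:
arm_command([
  {"x":0,"y":0.04,"z":0,"ax":0,"ay":0,"az":0,"hand":-1},
  {"x":0,"y":0.08,"z":0,"ax":0,"ay":0,"az":0,"hand":-1},
  {"x":0,"y":0.12,"z":0,"ax":0,"ay":0,"az":0,"hand":-1},
  {"x":0,"y":0.12,"z":0,"ax":0,"ay":0,"az":0,"hand":-1},
  {"x":0,"y":0.12,"z":0,"ax":0,"ay":0,"az":0,"hand":-1},
])

```text
time_s: 13.75
position: [0.5812, 0.3259, 0.062]
orientation: [-1.57, 0.0, -1.529]
contact_force: [-1.7, -2.5, 7.5]
gripper_width: 0.0171
```

Run:
```python
from knob import *
st=r.state();print(st['position'],st['contact_force'],st['moment'])
```

```text
[0.58123615 0.32592308 0.06203188] [-1.70500848 -2.50460326  7.48749136] [-0.27340977  0.23417085 -0.02869706]
```

Emit:
arm_command([
  {"x":0,"y":0.04,"z":0,"ax":0,"ay":0,"az":0,"hand":-1},
  {"x":0,"y":0.04,"z":0,"ax":0,"ay":0,"az":0,"hand":-1},
  {"x":0,"y":0.04,"z":0,"ax":0,"ay":0,"az":0,"hand":-1},
  {"x":0,"y":0.0,"z":0,"ax":0,"ay":0,"az":0,"hand":-0.58},
  {"x":0,"y":0,"z":0,"ax":0,"ay":0,"az":0,"hand":-0.55},
])

```text
time_s: 14.25
position: [0.5808, 0.3258, 0.0611]
orientation: [-1.571, 0.0, -1.529]
contact_force: [0.4, -0.0, -0.2]
gripper_width: 0.0207
```

Emit:
arm_command([
  {"x":0,"y":0,"z":0,"ax":0,"ay":0,"az":0,"hand":-0.3},
  {"x":0,"y":0,"z":0,"ax":0,"ay":0,"az":0,"hand":-0.15},
  {"x":0,"y":0,"z":0,"ax":0,"ay":0,"az":0,"hand":-0.15},
  {"x":0,"y":0,"z":0,"ax":0,"ay":0,"az":0,"hand":-0.15},
  {"x":0,"y":0,"z":0,"ax":0,"ay":0,"az":0,"hand":-0.15},
])

```text
time_s: 14.75
position: [0.5809, 0.3258, 0.061]
orientation: [-1.571, 0.0, -1.529]
contact_force: [-0.4, 0.2, 0.3]
gripper_width: 0.0394
```

Run:
```python
from knob import *
im=r.get_image('wrist');c=r.get_image('scene');st=r.state()
print(st['position'],st['contact_force'],st['gripper_width'],st['time_s'])
crop(im,150,0,350,310,1.9,'pics/w13.png');crop(c,250,200,350,280,7.5,'pics/s13.png')
```

```text
[0.58091179 0.32578626 0.06104642] [ 0.08896332 -0.58657268  0.86812962] 0.039132237325788216 14.85
```

View pics/w13.png

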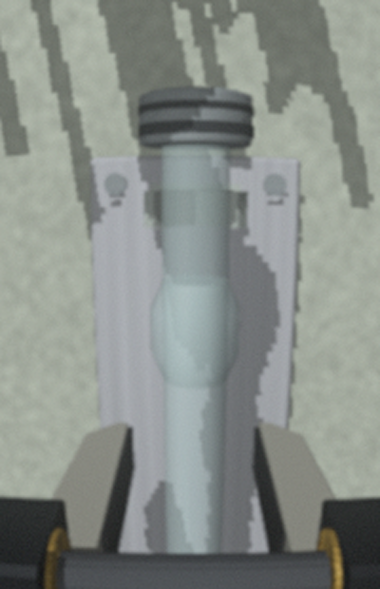

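View pics/s13.png

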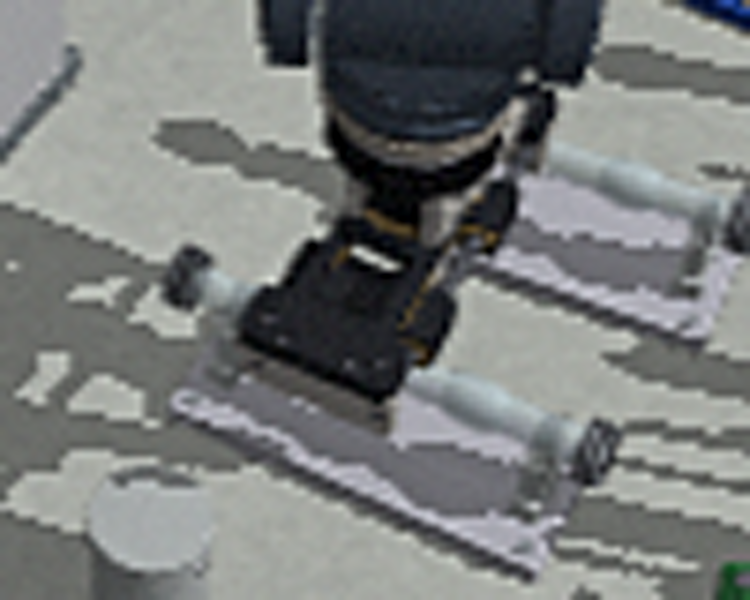

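Tube is released and rests level in both notches, with no change at the ends. I'll retreat straight up.

Emit:
arm_command([
  {"x":0,"y":-2,"z":0,"ax":0,"ay":0,"az":0,"hand":-0.15},
  {"x":0,"y":-5,"z":0,"ax":0,"ay":0,"az":0,"hand":-0.15},
  {"x":0,"y":-9,"z":0,"ax":0,"ay":0,"az":0,"hand":-0.15},
  {"x":0,"y":-14,"z":0,"ax":0,"ay":0,"az":0,"hand":-0.15},
  {"x":0,"y":-19,"z":0,"ax":0,"ay":0,"az":0,"hand":-0.15},
])

```text
time_s: 15.35
position: [0.5806, 0.3256, 0.2528]
orientation: [-1.572, -0.0, -1.529]
contact_force: [0.6, 0.1, 0.7]
gripper_width: 0.0397
```

Emit:
arm_command([
  {"x":0,"y":-3,"z":-2,"ax":0,"ay":0,"az":0,"hand":-0.15},
  {"x":0,"y":-6,"z":-6,"ax":0,"ay":0,"az":0,"hand":-0.15},
  {"x":0,"y":-9,"z":-10,"ax":0,"ay":0,"az":0,"hand":-0.15},
  {"x":0,"y":-10,"z":-13,"ax":0,"ay":0,"az":0,"hand":-0.15},
  {"x":0,"y":-10,"z":-13,"ax":0,"ay":0,"az":0,"hand":-0.15},
])

```text
time_s: 15.85
position: [0.449, 0.3207, 0.3539]
orientation: [-1.568, 0.002, -1.527]
contact_force: [0.1, -0.6, -0.1]
gripper_width: 0.0394
```

Run:
```python
from knob import *
im=r.get_image('wrist');c=r.get_image('scene');d=r.get_image('side');st=r.state()
print(st['position'],st['contact_force'],st['gripper_width'],st['time_s'])
crop(im,0,0,512,384,1.5,'pics/w14.png');crop(c,130,90,400,310,2.9,'pics/s14.png');crop(d,140,90,300,290,3,'pics/d14.png')
```

```text
[0.45151897 0.32026389 0.35068143] [0.45229608 0.21412695 0.00477946] 0.03979740102280538 16.0
```

View pics/w14.png

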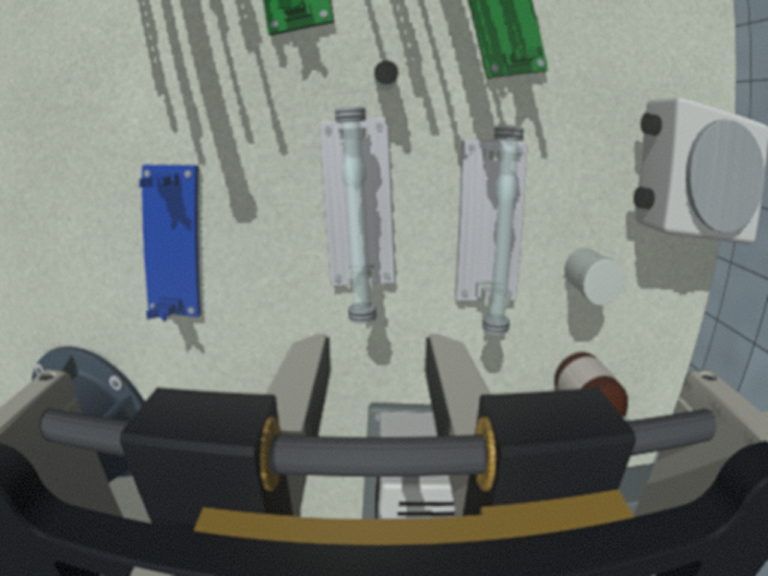

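View pics/s14.png

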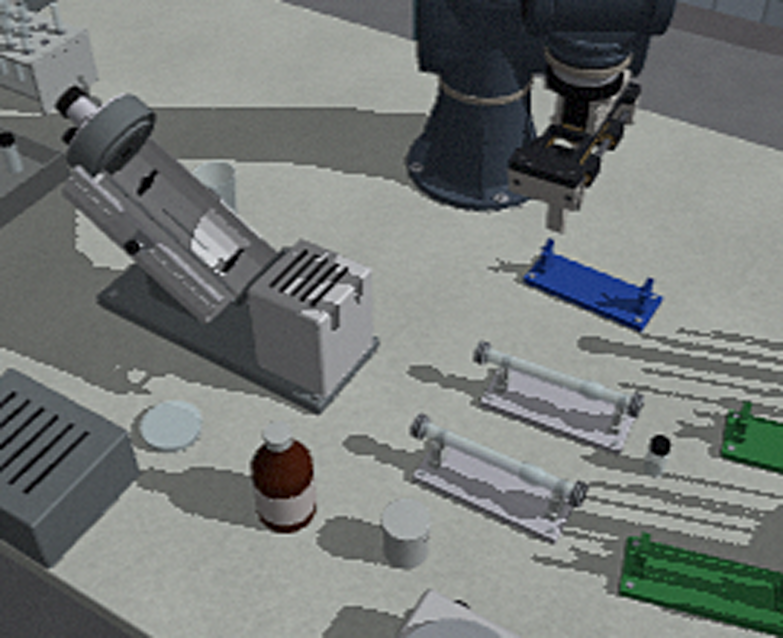

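View pics/d14.png

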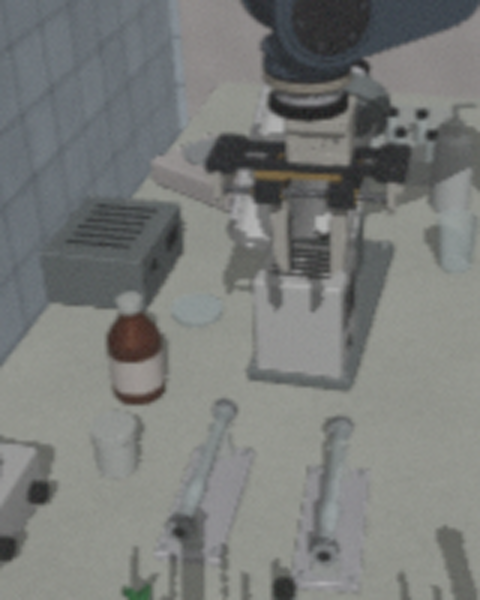

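```bash
python3 -c "
from bench import r
print(r.close_job(), r.state()['time_s'])"
```

```text
the job is handed in; nothing more can be done
the job is handed in; nothing more can be done
```

The job is handed in, at about 16 s of the 51 s allowed. The cover is open, and the sample tube lies in the empty rest (the one that is neither blue nor green).

- **Cover:** I swung it by its knob to about 2.06 rad and let go. The pictures after that show it lying fully open and staying there.
- **Lifting out:** I gripped the tube at its centre, lifted it along the chamber's z, turned it level and moved it over the rest.
- **Laying down:** I lowered it in small steps until the rest took the weight. The upward force was about 7.5 N with a small moment, which points to both ends bearing, though I did not measure each end separately. Then I opened the fingers slowly; the ends showed no visible movement.
- **Last pictures:** The scene, side and wrist views show the tube level across both uprights. The spare tube, the bottles, jar, dish and vial look where they were. The gripper is clear of everything, with no contact force beyond noise.
- **Disagreements:** The wrist camera placed the rest about 1.5 mm further along x than the scene camera did, so I used the wrist value. The knob measured 2–4 mm higher than the stated dimensions imply, so I used a height in between. Neither caused trouble.

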